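Get the weld collar out from behind the containers

ROBOT

A 6-joint arm with a two-finger parallel gripper is mounted at the origin on the work surface. World frame = base frame: x ahead of the robot, y to its left, z up, the work surface at z = 0. Lengths are in m, angles in rad, forces in N, time in s.
With the tool pointing down it reaches from about 0.35 to 0.85 m from the base axis. Payload 8.1 kg.
Tool frame: the origin (TCP) lies on the centre line of the jaws, within the pads' length; the fingertips stand robot.finger_overhang ahead of it and the grasp point (between the pads) lies 5 mm behind it (robot.finger_overhang is the distance from the TCP to the fingertips, in m); z points along the fingers, y is the direction in which the jaws open and shut (so a half turn about z gives the same grasp; the last joint's range is limited). The gripper opens to 93 mm and grips with 3 to 60 N. Pads are 15 mm wide; open, the fingers measure 128 mm over their backs; the gripper's body (75 mm by 188 mm) begins 65 mm behind the grasp point.
Start: joints at [-1.229, 0.13, 1.488, -0, 1.523, -0.085], TCP at [0.248, -0.546, 0.233] pointing down, gripper open.
Joint ranges: [-2.96, 2.96], [-0.89, 2.26], [0.02, 2.5], [-1.34, 4.48], [0, 2.73], [-2.66, 2.66]. Speed limits (rad/s): [2.39, 2.39, 2.79, 3.14, 3.14, 3.14].

INTERFACE

Orientations are given as a rotation vector (axis times angle).
In Python, from plant import robot gives the robot as it stands. The module is installed in compiled form; this text tells all that it offers.
- The arm moves only by the tool carry_out, never from a script. Its argument "commands" is a list that holds one entry, the list of rows, each a list of 4 numbers: the shift along the tool's x, y, z in cm, then the turn about the tool's z in degrees. In form: [[[tx, ty, tz, roll], ...]]. A call has 1 to 20 rows; each row shifts and turns the commanded pose from where the row before left it, along the tool's axes as they then stand; what a row does not reach is not made up. A row lasts 1/12 s, in which the tool goes at most 41.7 mm and 7.16 degrees, less where a joint would pass 70% of its speed; a pose out of reach is approached as far as the arm can. A call is refused whole if a number of a shift passes 4.17 or a number of a turn 7.16, either way. A call with a gripper value outside its range is refused whole. "claw" is the finger opening in cm, from 0 to 9.3, set as the call begins (left out, the last holds). The fingers move at their own pace and stop on an object; "grip_force" is the grip in N (left out, the last holds). Time passes only in rows, so rows that do not move let the fingers close. It gives the time, the measured TCP pose, the force and the opening at its end, in the units of the state.
- robot.read_state(): the state, without advancing time (a new reading comes with each control period).
- robot.read_camera(name): name is "side" or "top" or "wrist"; returns the picture (480x640x3 uint8, red, green, blue); there is no depth.
- robot.camera_params(name): a dict with "mtx" (3x3 intrinsics, pixels), "R" (3x3) and "t" (3): a world point X has camera coordinates R X + t. Camera axes: x right, y down, z forward; pixel columns grow to the right and rows downward; lengths in m; the calibration is good to about 2 mm. A picture is of the moment at which its call begins: read the wrist's pose just before it. camera_params takes no time and is no camera call; for the wrist camera it gives the pose at the moment of the call.
- robot.close_job(): hands the job in, once; it reports no verdict.
The state is a dict: "t": time; "q": joint angles; "dq": joint speeds; "joint_torque": joint torques, N m; "tool_pos": TCP position; "orientation": TCP orientation; "force": force on the tool from outside, world axes, zero at the start; "wrist_torque": the same for the moment, N m; "opening": finger opening in m.
Only numpy, scipy, OpenCV 4.12 (cv2) and the standard library are available. Lean on these libraries where they do the work, as an engineer would, in place of code of your own. Each camera call takes 0.05 s, during which the arm holds its last target.

TASK

First move the three containers (spray can, squeeze bottle, square tin) out of the blue tray and stand them upright on the plywood board; then, with all three still on the board, take the steel collar from the back of the tray and set it down flat on the white panel, centred over its round hole, ready for tack welding. After that put each container back upright in the tray in the very spot where it stood at the start. Do not drop anything or tip a container over, and leave the hammer, marker and carton alone.

Things in the scene. Friction and masses are not known exactly. Their poses are not given: they have to be found in the camera images.
- can: Upright spray can, bare aluminium with a grey band and a narrower white cap: 54 mm diameter up to 98 mm, cap 38 mm diameter from 104 to 120 mm (top). Loose, about 220 g. Origin: centre of its underside; z up along its axis.
- bottle: Upright squeeze bottle, white with a pointed red nozzle: 52 mm diameter up to 78 mm height, then tapering shoulder to 90 mm, nozzle to a 6 mm tip at 118 mm. Loose, about 160 g. Origin: centre of its underside; z up along its axis.
- tin: Upright square dark-steel tin, 52 x 52 mm and 94 mm high, with a small black screw cap (24 mm diameter, top at 110 mm, 10 mm off-centre towards +x) and a wire loop (top at 104 mm). Loose, about 300 g. Origin: centre of its underside; x and y are square to its sides, z up.
- collar: Steel pipe collar standing on end: a plain ring, 50 mm outside and 36 mm inside diameter, 40 mm high. Loose, about 300 g. Stands at the back middle of the tray, one container close to its left, one to its right, one in front (robot side), centres 60 mm away; which is where varies. The gaps are too narrow for a gripper until cleared. Origin: centre of its underside; z along its axis.
- tray: Blue shallow sheet-steel tray, fixed: 200 mm (x) by 220 mm (y) outside, rim 16 mm high, walls and floor 4 mm thick (inner floor 4 mm above the origin). Origin: centre of its underside. The collar's place is near (30, 0) mm in its frame, the container places near (-30, 0), (30, 60) and (30, -60) mm.
- board: Plywood board lying on the bench, fixed: the side area for the containers. 260 mm (x) by 170 mm (y), 9 mm thick, top face 9 mm above the origin. Origin: centre of its underside. It lies at the robot's left or right, the panel at the other side.
- panel: White-painted steel panel lying flat on the bench, fixed: 160 x 160 mm, 10 mm thick, with a round through hole of 37 mm diameter at its centre (the collar cannot fall through). Origin: centre of its underside, on the hole's axis; top face 10 mm above the origin.
- hammer: Bystander: hammer with a yellow handle, about 260 mm long, lying across beyond the tray. Origin at its underside; x along the handle towards the head.
- marker: Bystander: black marker pen, 16 mm thick and 127 mm long, lying beyond the work at the left. Origin: underside, near its middle; x along it.
- carton: Bystander: small closed cardboard carton, 70 x 100 mm and 45 mm high, beyond the work at the right. Origin: centre of its underside.

How it is judged:
By the outcome, as a careful person would: the job done as asked, in the order asked, and still so for the second after the job is handed in, with the robot touching nothing.
It also fails if it takes over 131 s, if anything falls off the work surface, if the arm or the gripper's body presses on something with over 40 N, if the wrist force passes 120 N, or if a joint passes its speed limit or range.

## Working session

There is one attempt and no reset: what is moved stays moved. The work goes in short steps, Python scripts to look and compute and a tool call to move; the robot and the scene stay as the last step left them, time stands still between calls to the robot, and variables do not carry over. Pictures are saved under pics/ and viewed, and the job is handed in when it is done.

Besides the shell and the picture viewer there is one more tool, called after ">>>" by a JSON object that holds its "name" and its "arguments". carry_out: Moves the arm, as the interface text tells. Its arguments: {"type":"object","properties":{"commands":{"type":"array","items":{"type":"array","items":{"type":"array","items":{"type":"number"}}}},"claw":{"type":"number"},"grip_force":{"type":"number"}},"required":["commands"]}

```bash
mkdir -p pics; ls
python3 - <<'E'
from plant import robot
import cv2,numpy as np
s=robot.read_state();print(s); print(robot.finger_overhang)
for n in ["top","side","wrist"]:
    p=robot.camera_params(n);print(n,p)
    im=robot.read_camera(n);cv2.imwrite(f"pics/{n}0.png",im[:,:,::-1])
E
```

```text
pics
{'t': 0.0, 'q': array([-1.22941801e+00,  1.31178663e-01,  1.48929453e+00, -2.00122467e-05,
        1.52298094e+00, -8.53958950e-02]), 'dq': array([-0.0015723 ,  0.00055964,  0.00063449,  0.00039493, -0.00177205,
       -0.00068863]), 'joint_torque': array([-3.11922922e-04, -5.59834886e+01, -4.91768146e+01,  7.68042658e-02,
        3.57378926e-02, -1.40952166e-04]), 'tool_pos': array([ 0.24819341, -0.5456571 ,  0.2315686 ]), 'orientation': array([-3.06853668e+00, -6.64910493e-01,  4.04129473e-04]), 'force': array([-0.12932802,  0.06149475, -0.16706019]), 'wrist_torque': array([-0.00452308,  0.00456561, -0.03454918]), 'opening': 0.09303986365337684}
0.014
top {'mtx': array([[441.12251155,   0.        , 322.40370586],
       [  0.        , 441.12251155, 240.09185739],
       [  0.        ,   0.        ,   1.        ]]), 'R': array([[ 0.01375655, -0.99961466, -0.02411009],
       [-0.98909997, -0.01006869, -0.1469009 ],
       [ 0.14660154,  0.02586814, -0.98885733]]), 't': array([0.0111923 , 0.62055877, 0.7337182 ])}
side {'mtx': array([[509.64856126,   0.        , 322.11847699],
       [  0.        , 509.64856126, 238.16421303],
       [  0.        ,   0.        ,   1.        ]]), 'R': array([[-0.91191402, -0.41037404,  0.00244206],
       [-0.25115042,  0.55336876, -0.79417031],
       [ 0.32455552, -0.72482837, -0.60769034]]), 't': array([0.58724865, 0.19584613, 0.78164742])}
wrist {'mtx': array([[431.51592516,   0.        , 322.97625799],
       [  0.        , 431.51592516, 243.26719927],
       [  0.        ,   0.        ,   1.        ]]), 'R': array([[ 0.41412701, -0.91021762, -0.00164415],
       [-0.86981692, -0.39627656,  0.29391056],
       [-0.2681741 , -0.12028619, -0.95583151]]), 't': array([-0.60046132, -0.03534286,  0.39243096])}
```

View pics/top0.png

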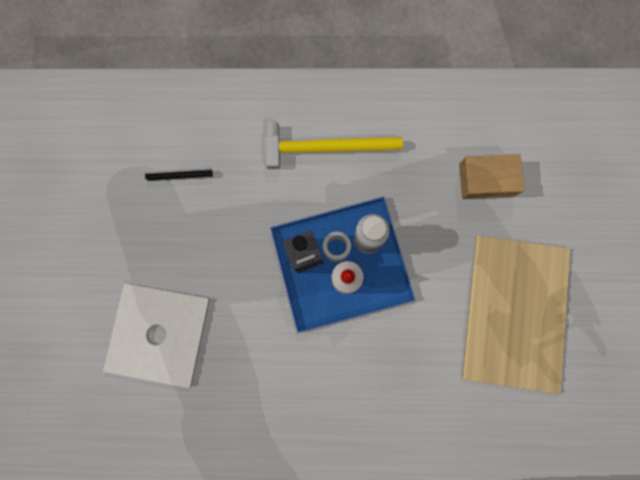

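View pics/side0.png

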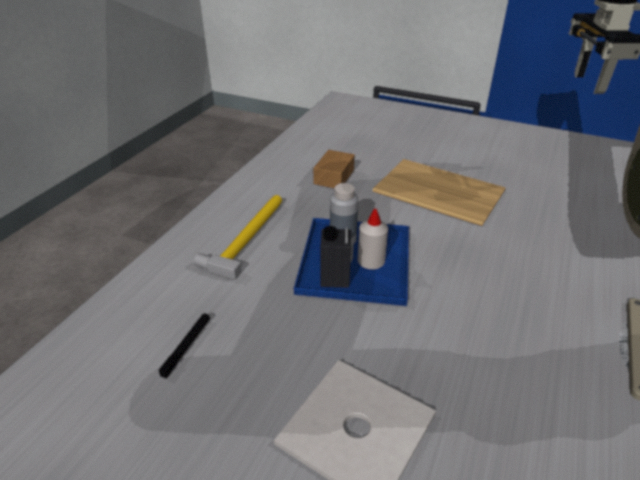

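View pics/wrist0.png

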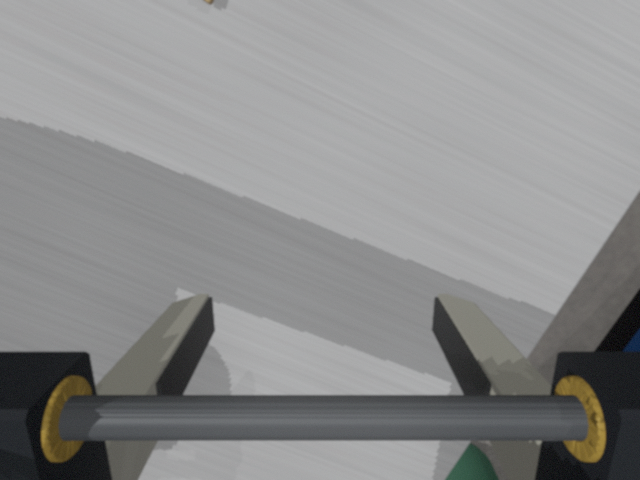

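Top view: tray around (342,264) with tin at left (303,251), collar (337,246), can at right (372,232) and bottle in front (347,277); panel at left with hole (156,335), board at right (517,313). Next I measure them.

```bash
cat > h.py <<'E'
import cv2,numpy as np
from plant import robot
def ray(p,uv):
    d=p["R"].T@np.linalg.solve(p["mtx"],np.array([uv[0],uv[1],1.]));return -p["R"].T@p["t"],d
def onz(p,uv,z):
    o,d=ray(p,uv);return o+d*(z-o[2])/d[2]
def proj(p,X):
    c=p["mtx"]@(p["R"]@np.asarray(X,float)+p["t"]);return c[:2]/c[2]
def tri(rs):
    A=np.zeros((3,3));b=np.zeros(3)
    for o,d in rs:
        d=d/np.linalg.norm(d);M=np.eye(3)-np.outer(d,d);A+=M;b+=M@o
    X=np.linalg.solve(A,b);return X,[np.linalg.norm(np.cross(X-o,d/np.linalg.norm(d))) for o,d in rs]
def big(m,box=None):
    m=m.astype(np.uint8)
    if box: k=np.zeros_like(m);k[box[1]:box[3],box[0]:box[2]]=1;m=m*k
    cs,_=cv2.findContours(m,cv2.RETR_EXTERNAL,cv2.CHAIN_APPROX_NONE);return max(cs,key=cv2.contourArea)
def onzs(p,pts,z): return np.array([onz(p,q,z) for q in pts])
E
python3 - <<'E'
from h import *
T=cv2.imread("pics/top0.png");S=cv2.imread("pics/side0.png")
a=cv2.resize(T[190:340,260:420],None,fx=5,fy=5,interpolation=cv2.INTER_CUBIC)[:600]
b=cv2.resize(S[170:310,290:420],None,fx=4.2,fy=4.2,interpolation=cv2.INTER_CUBIC)
cv2.imwrite("pics/tz.png",a[:600,:800]);cv2.imwrite("pics/sz.png",b)
pt=robot.camera_params("top");ps=robot.camera_params("side")
def blue(I):
    h=cv2.cvtColor(I,cv2.COLOR_BGR2HSV);return (h[...,0]>100)&(h[...,0]<130)&(h[...,1]>120)&(h[...,2]>30)
for n,I,p,box in(("T",T,pt,(240,180,430,350)),("S",S,ps,(280,200,430,320))):
    c=big(blue(I),box);hull=cv2.convexHull(c)
    r=cv2.minAreaRect(hull);print(n,cv2.contourArea(hull))
    W=onzs(p,hull[:,0],0.016)[:,:2]
    r=cv2.minAreaRect((W*1000).astype(np.float32));print("tray@16",r)
def rectz(c,p,z):
    W=onzs(p,cv2.convexHull(c)[:,0],z)[:,:2]
    return cv2.minAreaRect((W*1000).astype(np.float32))
h=cv2.cvtColor(T,cv2.COLOR_BGR2HSV)
wood=(h[...,0]>8)&(h[...,0]<28)&(h[...,1]>60)
print("board",rectz(big(wood,(450,220,600,410)),pt,.009))
hs=cv2.cvtColor(S,cv2.COLOR_BGR2HSV);wood=(hs[...,0]>8)&(hs[...,0]<28)&(hs[...,1]>60)
print("boardS",rectz(big(wood,(365,150,520,230)),ps,.009))
red=((h[...,0]<8)|(h[...,0]>172))&(h[...,1]>150)&(h[...,2]>80)
c=big(red,(320,250,370,300));print("red T",cv2.boundingRect(c),cv2.moments(c)['m10']/cv2.moments(c)['m00'],cv2.moments(c)['m01']/cv2.moments(c)['m00'])
reds=((hs[...,0]<8)|(hs[...,0]>172))&(hs[...,1]>150)&(hs[...,2]>80)
c=big(reds,(340,190,410,260));print("red S",cv2.boundingRect(c),c[c[:,0,1].argmin()])
cv2.imwrite("pics/pz.png",cv2.resize(T[275:395,95:225],None,fx=5,fy=5,interpolation=cv2.INTER_CUBIC))
print("cam top",-pt["R"].T@pt["t"])
E
```

```text
T 12795.0
tray@16 ((582.9993286132812, -15.482635498046875), (196.4010009765625, 216.7705078125), 16.095308303833008)
S 8218.0
tray@16 ((578.0095825195312, -4.708099365234375), (197.11610412597656, 231.04608154296875), 16.01401138305664)
board ((499.09197998046875, -330.1859130859375), (171.28269958496094, 258.8453063964844), 82.44091033935547)
boardS ((495.5556640625, -320.6339416503906), (179.06895446777344, 259.2949523925781), 82.63451385498047)
red T (341, 270, 14, 13) 347.3208852005532 276.10650069156287
red S (368, 209, 13, 16) [[374 209]]
cam top [ 0.50607648 -0.00154373  0.81697312]
```

View pics/tz.png

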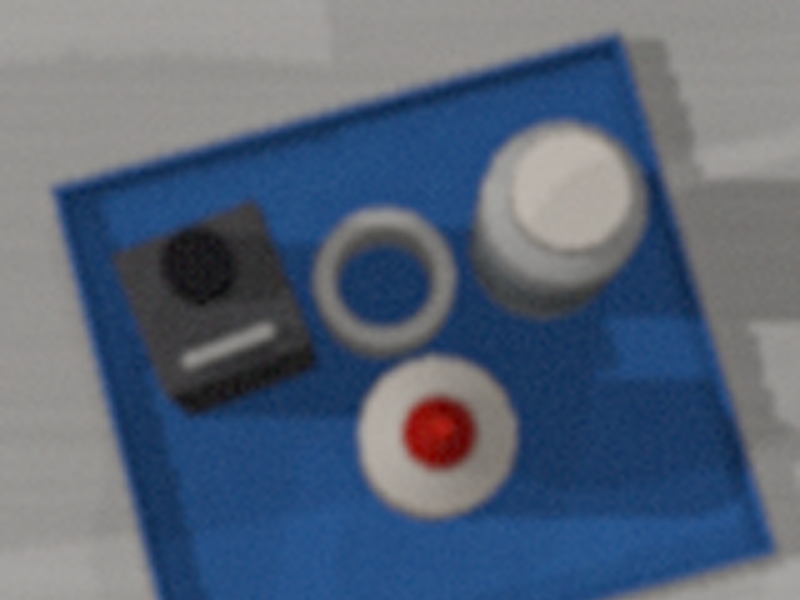

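View pics/sz.png

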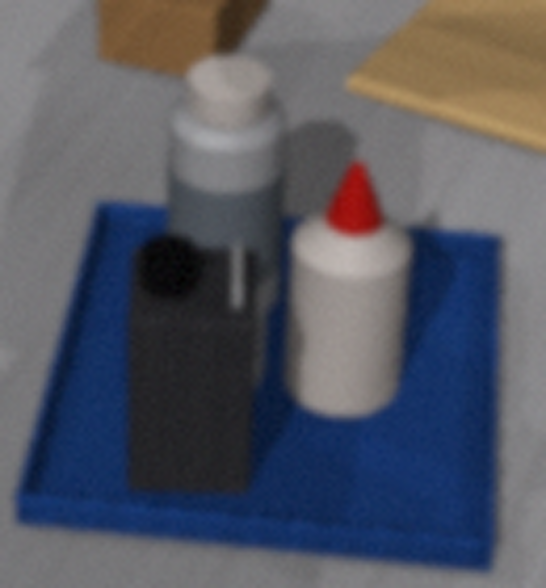

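View pics/pz.png

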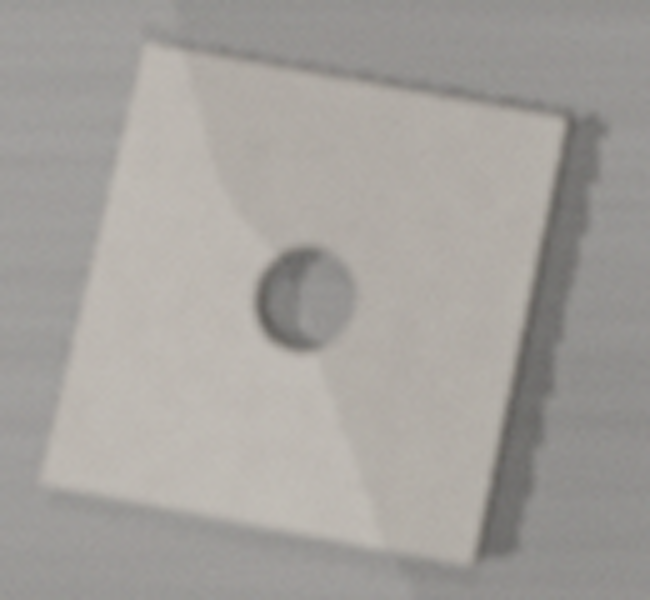

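Run:
```python
from h import *
T=cv2.imread("pics/top0.png");S=cv2.imread("pics/side0.png")
pt=robot.camera_params("top");ps=robot.camera_params("side")
f=lambda x,y:((x+.5)/5-.5+260,(y+.5)/5-.5+190)
fs=lambda x,y:((x+.5)/4.2-.5+290,(y+.5)/4.2-.5+170)
fp=lambda x,y:((x+.5)/5-.5+95,(y+.5)/5-.5+275)
h=cv2.cvtColor(T,cv2.COLOR_BGR2HSV)
P=lambda n,X:print(n,np.round(np.asarray(X)*1000,1).tolist())
# zoom readings
P("collar@44",onz(pt,f(385,282),.044))
P("capT",onz(pt,f(573,190),.124)); P("capS",onz(ps,fs(231,74),.124))
P("tipT",onz(pt,f(443,425),.122)); P("tipS",onz(ps,fs(360,165),.120))
P("body bottleT sh r26@82",onz(pt,f(438,437),.082))
q=[onz(pt,f(*c),.098) for c in((115,252),(252,203),(315,352),(180,402))]
P("tin c",np.mean(q,0));print("tin edges",[np.round(1e3*np.linalg.norm(q[i]-q[i-1]),1) for i in range(4)]);
e=q[1]-q[0];print("yaw y-edge",np.degrees(np.arctan2(e[1],e[0])));e=q[0]-q[3];print("yaw x-edge",np.degrees(np.arctan2(e[1],e[0])))
P("tin cap",onz(pt,f(199,265),.114));P("tin capS",onz(ps,fs(170,258),.114))
q=[onz(ps,fs(*c),.098) for c in((136,262),(253,250),(251,318),(131,318))];P("tinS?",q)
# collar ring by mask
g=T.astype(int);ring=(h[...,1]<90)
m=ring.astype(np.uint8)*255
cs,_=cv2.findContours(m[225:270,322:352+2],cv2.RETR_CCOMP,cv2.CHAIN_APPROX_NONE)
# panel & hole
q=[onz(pt,fp(*c),.010) for c in((145,42),(568,118),(477,562),(43,485))]
P("panel c",np.mean(q,0));print([np.round(1e3*np.linalg.norm(q[i]-q[i-1]),1) for i in range(4)])
P("hole zoom",onz(pt,fp(306,298),.010))
G=cv2.cvtColor(T,cv2.COLOR_BGR2GRAY);G5=cv2.resize(G[320:350,140:172],None,fx=8,fy=8,interpolation=cv2.INTER_CUBIC)
m=(G5<158);c=big(m);(x,y),r=cv2.minEnclosingCircle(c);print("hole r px",r/8)
P("hole circ",onz(pt,((x+.5)/8-.5+140,(y+.5)/8-.5+320),.010));print(G[335,140:172])
print(proj(ps,[0.3,0.3,0.01]))
cv2.imwrite("pics/ps.png",cv2.resize(S[355:480,265:445],None,fx=4,fy=4,interpolation=cv2.INTER_CUBIC))
```

```text
collar@44 [610.4, -6.6, 44.0]
capT [629.7, -65.6, 124.0]
capS [626.9, -64.1, 124.0]
tipT [554.7, -24.7, 122.0]
tipS [551.9, -25.2, 120.0]
body bottleT sh r26@82 [553.5, -24.4, 82.0]
tin c [595.9, 49.5, 98.0]
tin edges [np.float64(54.3), np.float64(48.1), np.float64(53.8), np.float64(47.1)]
yaw y-edge -69.4709808252338
yaw x-edge 24.647086910971876
tin cap [605.8, 53.9, 114.0]
tin capS [602.0, 61.1, 114.0]
tinS? [[622.1, 49.7, 98.0], [581.0, 21.8, 98.0], [564.7, 64.8, 98.0], [608.5, 84.7, 98.0]]
panel c [450.4, 318.0, 10.0]
[np.float64(160.4), np.float64(160.5), np.float64(158.5), np.float64(160.0)]
hole zoom [450.5, 318.7, 10.0]
hole r px 11.058201789855957
hole circ [450.7, 319.7, 10.0]
[185 185 185 184 182 164 127 103 111 126 130 129 128 131 136 146 148 150
 149 149 148 148 148 149 147 154 165 169 173 174 171 173]
[470.30138155 454.75493404]
```

View pics/ps.png

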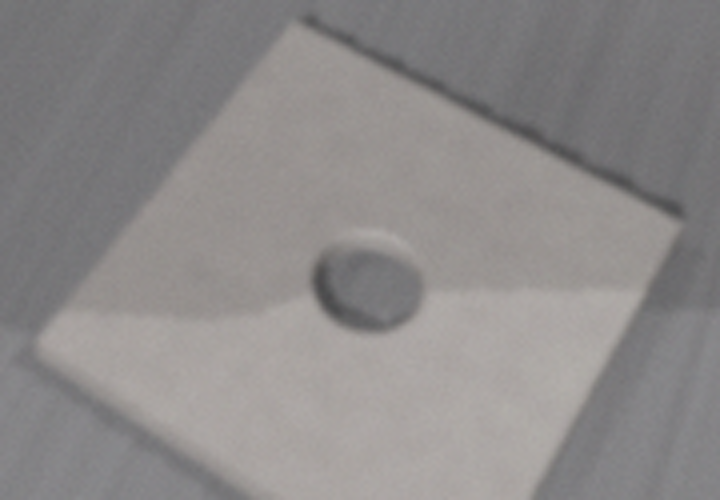

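```bash
cat >> h.py <<'E'
from scipy.spatial.transform import Rotation as Ro
def plan(x,y,z,jaw=None):
    """remaining (mm, world) -> turn first, then shift in the turned tool axes (cm)"""
    s=robot.read_state();R=Ro.from_rotvec(s["orientation"]).as_matrix()
    ja=np.degrees(np.arctan2(R[1,1],R[0,1]));d=np.array([x,y,z])/1000-s["tool_pos"]
    roll=0
    if jaw is not None:
        roll=-((jaw-ja+90)%180-90)
        R2=R@Ro.from_euler('z',roll,degrees=True).as_matrix()
    else: R2=R
    print("t",round(s["t"],2),"tcp",np.round(s["tool_pos"]*1000,1),"jaw",round(ja,2),"q6",round(s["q"][5],2),"toolz",np.round(R[:,2],3),"F",np.round(s["force"],1),"open",round(s["opening"]*1000,1))
    print(" roll",round(roll,2)," shift cm",np.round(R2.T@d*100,2)," (if no turn:",np.round(R.T@d*100,2),")")
E
python3 - <<'E'
from h import *
ps=robot.camera_params("side")
X=onz(ps,((370+.5)/4-.5+265,(281+.5)/4-.5+355),.010);print("hole side",X*1000)
plan(554,-25,300,106)
p=robot.camera_params("wrist");s=robot.read_state();R=Ro.from_rotvec(s["orientation"]).as_matrix()
print("cam in tool mm",R.T@(-p["R"].T@p["t"]-s["tool_pos"])*1000, R.T@p["R"].T@[0,0,1])
E
```

```text
hole side [448.09692397 319.99391622  10.        ]
t 0.15 tcp [ 248.2 -545.8  231.8] jaw -65.55 q6 -0.09 toolz [-0.001  0.001 -1.   ] F [ 0.3 -0.3 -0.3] open 93.0
 roll 8.45  shift cm [ 43.74 -41.64  -6.76]  (if no turn: [ 49.39 -34.76  -6.76] )
cam in tool mm [  81.63191752    1.31133781 -152.79778697] [-2.94021202e-01  6.95526020e-05  9.55798895e-01]
```

>>> {"name": "carry_out", "arguments": {"commands": [[[0,0,-3.4,4.2],[0,0,-3.4,4.2],[2.0,-1.9,0,0],[2.6,-2.5,0,0],[2.8,-2.65,0,0],[2.8,-2.65,0,0],[2.8,-2.65,0,0],[2.8,-2.65,0,0],[2.8,-2.65,0,0],[2.8,-2.65,0,0],[2.8,-2.65,0,0],[2.8,-2.65,0,0],[2.8,-2.65,0,0],[2.8,-2.65,0,0],[2.8,-2.65,0,0],[2.8,-2.65,0,0],[2.8,-2.65,0,0],[1.7,-1.7,0,0],[1.0,-1.0,0,0],[0,0,0,0]]], "claw": 9.3, "grip_force": 25}}

```text
t: 1.82
tool_pos: [0.554, -0.0237, 0.3]
orientation: [-3.109, -0.443, 0.001]
force: [0.5, -0.2, -0.6]
opening: 0.0931
```

Run:
```python
from h import *
plan(554,-25,300,106)
p=robot.camera_params("wrist");im=robot.read_camera("wrist")[:,:,::-1].copy();cv2.imwrite("pics/w1.png",im);np.savez("w1.npz",**p)
plan(554,-25,300,106)
```

```text
t 1.82 tcp [554.  -23.7 300. ] jaw -73.77 q6 1.15 toolz [-0.001  0.001 -1.   ] F [ 0.5 -0.2 -0.6] open 93.1
 roll 0.23  shift cm [-0.04  0.12 -0.  ]  (if no turn: [-0.04  0.12 -0.  ] )
t 1.87 tcp [553.5 -25.4 300.2] jaw -73.83 q6 1.15 toolz [-0.001 -0.    -1.   ] F [ 0.1 -0.4  0.4] open 93.1
 roll 0.17  shift cm [ 0.06 -0.02  0.02]  (if no turn: [ 0.06 -0.02  0.02] )
```

View pics/w1.png

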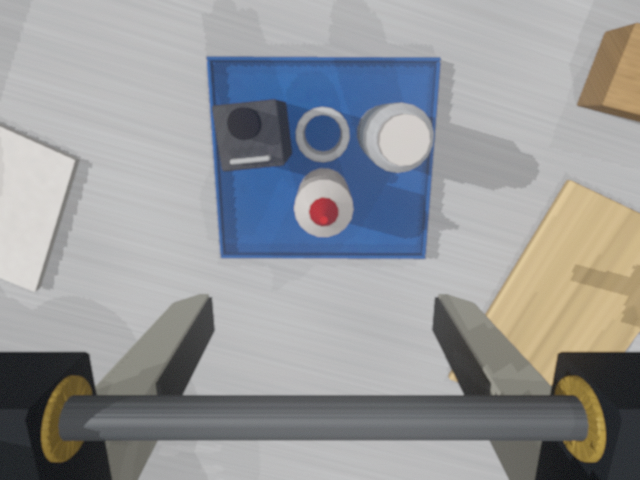

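The wrist view over the tray shows the nozzle at (323,212), the collar at (323,134), the can's cap at (404,140) and the tin's top at about (248,135). I cross-check these with the top view.

Run:
```python
from h import *
p=dict(np.load("w1.npz"));pt=robot.camera_params("top");im=cv2.imread("pics/w1.png");
P=lambda n,X:print(n,np.round(np.asarray(X)*1000,1).tolist())
P("collar",onz(p,(323,133.5),.044));P("cap",onz(p,(404,140),.124));P("tip",onz(p,(323,212),.122))
h=cv2.cvtColor(im,cv2.COLOR_BGR2HSV);b=(h[...,0]>100)&(h[...,0]<130)&(h[...,1]>120)
hull=cv2.convexHull(big(b,(180,40,460,275)))[:,0]
W=onzs(p,hull,.016)[:,:2]*1000;print("tray",cv2.minAreaRect(W.astype(np.float32)))
cv2.imwrite("pics/w1z.png",cv2.resize(im[85:185,200:360],None,fx=5,fy=5,interpolation=cv2.INTER_CUBIC))
```

```text
collar [613.4, -7.7, 44.0]
cap [629.6, -65.6, 124.0]
tip [559.8, -23.4, 122.0]
tray ((583.6290283203125, -16.000152587890625), (197.14271545410156, 217.2747802734375), 15.983095169067383)
```

View pics/w1z.png

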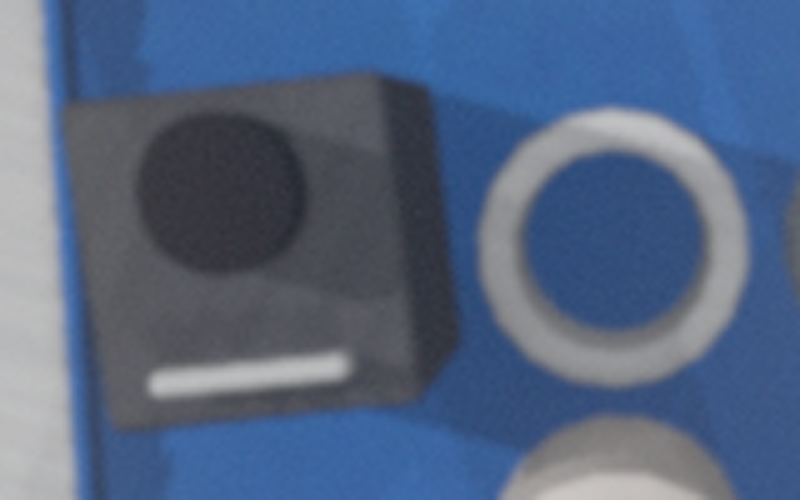

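Run:
```python
from h import *
p=dict(np.load("w1.npz"))
f=lambda x,y:((x+.5)/5-.5+200,(y+.5)/5-.5+85)
q=np.array([onz(p,f(*c),.098) for c in((66,105),(382,74),(416,402),(114,430))])*1000
print(q.mean(0),[np.linalg.norm(q[i]-q[i-1]) for i in range(4)])
for a,b in((0,1),(3,2),(3,0),(2,1)):
    e=q[b]-q[a];print(np.degrees(np.arctan2(e[1],e[0])))
print("cap",onz(p,f(222,193),.114)*1000,"collar",onz(p,f(613,247),.044)*1000)
plan(555,-25,61,106)
```

```text
[597.56812916  49.6705694   98.        ] [np.float64(50.81783146725572), np.float64(49.877152953515974), np.float64(50.87096555774409), np.float64(49.743368028908115)]
-68.45564325088563
-68.51466264729119
20.80600300705579
20.656047848776705
cap [607.28546221  52.76800433 114.        ] collar [612.73547563  -7.08609089  44.        ]
t 1.87 tcp [553.5 -25.4 300.2] jaw -73.83 q6 1.15 toolz [-0.001 -0.    -1.   ] F [ 0.1 -0.4  0.4] open 93.1
 roll 0.17  shift cm [1.800e-01 1.000e-02 2.392e+01]  (if no turn: [1.800e-01 1.000e-02 2.392e+01] )
```

>>> {"name": "carry_out", "arguments": {"commands": [[[0.15,0,2,0],[0,0,3,0],[0,0,3,0],[0,0,3,0],[0,0,3,0],[0,0,3,0],[0,0,2.5,0],[0,0,2,0],[0,0,1.4,0],[0,0,1,0],[0,0,0,0],[0,0,0,0]]]}}

```text
t: 2.87
tool_pos: [0.5545, -0.0266, 0.0617]
orientation: [3.111, 0.437, -0.001]
force: [-0.5, -0.5, 0.8]
opening: 0.093
```

>>> {"name": "carry_out", "arguments": {"commands": [[[0,0,0,0],[0,0,0,0],[0,0,0,0],[0,0,0,0],[0,0,0,0],[0,0,0,0]]], "claw": 4.5, "grip_force": 20}}

```text
t: 3.37
tool_pos: [0.5551, -0.0255, 0.0619]
orientation: [3.111, 0.439, 0.001]
force: [-0.0, -0.4, 0.6]
opening: 0.0576
```

Run:
```python
from h import *
plan(555,-25,61,106)
```

```text
t 3.37 tcp [555.1 -25.5  61.9] jaw -73.93 q6 1.15 toolz [ 0. -0. -1.] F [-0.  -0.4  0.6] open 57.6
 roll 0.07  shift cm [ 0.01 -0.05  0.09]  (if no turn: [ 0.01 -0.05  0.09] )
```

>>> {"name": "carry_out", "arguments": {"commands": [[[0,0,0,0],[0,0,0,0],[0,0,0,0],[0,0,0,0]]]}}

```text
t: 3.7
tool_pos: [0.555, -0.0255, 0.0618]
orientation: [-3.111, -0.439, -0.0]
force: [-0.5, 1.1, 2.0]
opening: 0.0514
```

Run:
```python
from h import *
plan(555,-25,61,106)
c=np.array([498,-328]);a=np.radians(-7.6);ux=np.array([np.cos(a),np.sin(a)])
for d in(-85,0,85): print(c+d*ux)
plan(498-84,-328+11,220,82.4)
```

```text
t 3.7 tcp [555.  -25.5  61.8] jaw -73.94 q6 1.15 toolz [ 0.  0. -1.] F [-0.5  1.1  2. ] open 51.4
 roll 0.06  shift cm [ 0.02 -0.04  0.08]  (if no turn: [ 0.02 -0.04  0.08] )
[ 413.74667908 -316.75820683]
[ 498. -328.]
[ 582.25332092 -339.24179317]
t 3.7 tcp [555.  -25.5  61.8] jaw -73.94 q6 1.15 toolz [ 0.  0. -1.] F [-0.5  1.1  2. ] open 51.4
 roll 23.66  shift cm [-10.12  30.76 -15.83]  (if no turn: [-21.61  24.11 -15.83] )
```

>>> {"name": "carry_out", "arguments": {"commands": [[[0,0,-1.5,0],[0,0,-3,0],[0,0,-3.5,0],[0,0,-3.5,0],[0,0,-3,0],[0,0,-1.35,0],[-0.86,0.96,0,0],[-1.73,1.93,0,0],[-2.16,2.41,0,0],[-2.16,2.41,0,0],[-2.16,2.41,0,0],[-2.16,2.41,0,0],[-2.16,2.41,0,0],[-2.16,2.41,0,0],[-2.16,2.41,0,0],[-1.94,2.17,0,0],[-1.3,1.45,0,0],[-0.65,0.72,0,0],[0,0,0,0],[0,0,0,0]]]}}

```text
t: 5.37
tool_pos: [0.4133, -0.3164, 0.2185]
orientation: [-3.109, -0.437, 0.002]
force: [0.1, 1.0, -2.7]
opening: 0.0516
```

Run:
```python
from h import *
plan(414,-317,67.8)
im=robot.read_camera("top")[:,:,::-1];cv2.imwrite("pics/t2.png",im)
plan(414,-317,67.8)
```

```text
t 5.37 tcp [ 413.3 -316.4  218.5] jaw -74.02 q6 0.54 toolz [-0.002  0.002 -1.   ] F [ 0.1  1.  -2.7] open 51.6
 roll 0  shift cm [ 0.06  0.11 15.07]  (if no turn: [ 0.06  0.11 15.07] )
t 5.42 tcp [ 413.9 -316.   219. ] jaw -73.95 q6 0.54 toolz [-0.001  0.002 -1.   ] F [ 0.5  0.6 -2.2] open 51.7
 roll 0  shift cm [-1.000e-02  1.300e-01  1.512e+01]  (if no turn: [-1.000e-02  1.300e-01  1.512e+01] )
```

View pics/t2.png

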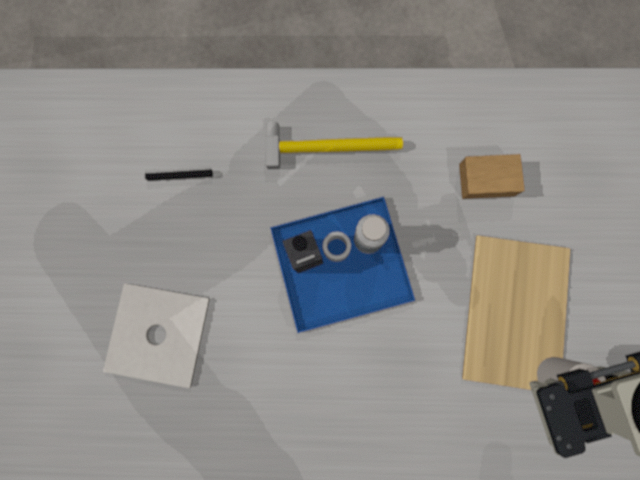

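The bottle is in the gripper (load about 2 N) and the tray now holds only the can, tin and collar. I lower it onto the board.

>>> {"name": "carry_out", "arguments": {"commands": [[[0,0.1,2,0],[0,0,3,0],[0,0,3,0],[0,0,3,0],[0,0,2,0],[0,0,1,0],[0,0,0.5,0],[0,0,0.4,0],[0,0,0.15,0],[0,0,0,0],[0,0,0,0]]]}}

```text
t: 6.33
tool_pos: [0.4151, -0.3185, 0.071]
orientation: [3.109, 0.439, 0.002]
force: [-0.0, -0.4, -0.9]
opening: 0.0513
```

Run:
```python
from h import *
plan(414,-317,66.8)
```

```text
t 6.33 tcp [ 415.1 -318.5   71. ] jaw -73.94 q6 0.54 toolz [ 0.002 -0.001 -1.   ] F [-0.  -0.4 -0.9] open 51.3
 roll 0  shift cm [-0.06 -0.18  0.42]  (if no turn: [-0.06 -0.18  0.42] )
```

>>> {"name": "carry_out", "arguments": {"commands": [[[0,0,0.15,0],[0,0,0,0],[0,0,0,0]]]}}

```text
t: 6.58
tool_pos: [0.4144, -0.3181, 0.0686]
orientation: [3.11, 0.438, 0.001]
force: [0.3, -0.5, -1.9]
opening: 0.0515
```

Run:
```python
from h import *
plan(414,-317,66.8)
```

```text
t 6.58 tcp [ 414.4 -318.1   68.6] jaw -73.95 q6 0.54 toolz [ 0. -0. -1.] F [ 0.3 -0.5 -1.9] open 51.5
 roll 0  shift cm [-0.01 -0.12  0.18]  (if no turn: [-0.01 -0.12  0.18] )
```

>>> {"name": "carry_out", "arguments": {"commands": [[[0,0,0.1,0],[0,0,0.05,0],[0,0,0,0],[0,0,0,0]]]}}

```text
t: 6.92
tool_pos: [0.4143, -0.318, 0.0668]
orientation: [3.111, 0.439, 0.0]
force: [-0.9, -0.1, 0.1]
opening: 0.0515
```

Run:
```python
from h import *
plan(414,-317,66.8)
```

```text
t 6.92 tcp [ 414.3 -318.    66.8] jaw -73.95 q6 0.54 toolz [ 0. -0. -1.] F [-0.9 -0.1  0.1] open 51.5
 roll 0  shift cm [-0.   -0.11 -0.  ]  (if no turn: [-0.   -0.11 -0.  ] )
```

>>> {"name": "carry_out", "arguments": {"commands": [[[0,0,0,0],[0,0,0,0],[0,0,0,0],[0,0,0,0],[0,0,0,0],[0,0,0,0],[0,0,-1,0],[0,0,-2.5,0],[0,0,-3.5,0],[0,0,-3.5,0],[0,0,-2.5,0],[0,0,-1,0]]], "claw": 9.3}}

```text
t: 7.92
tool_pos: [0.4159, -0.3194, 0.2125]
orientation: [3.105, 0.438, 0.007]
force: [0.2, -0.6, 0.6]
opening: 0.093
```

Run:
```python
from h import *
im=robot.read_camera("side")[:,:,::-1];cv2.imwrite("pics/s3.png",im)
plan(629.5,-65.5,200,16)
```

```text
t 7.97 tcp [ 416.1 -319.6  212.6] jaw -73.94 q6 0.54 toolz [ 0.006 -0.005 -1.   ] F [ 1.1 -0.4  1.7] open 93.0
 roll -89.94  shift cm [18.55 27.51  1.24]  (if no turn: [ 27.53 -18.52   1.24] )
```

View pics/s3.png

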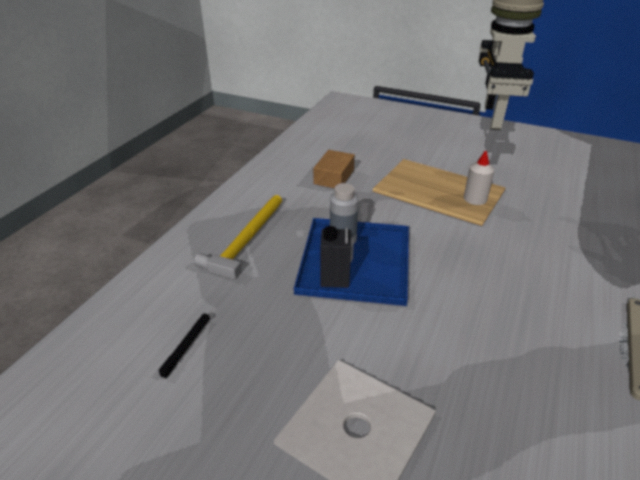

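The bottle stands upright on the board at (480,185). The can is next.

>>> {"name": "carry_out", "arguments": {"commands": [[[0,0,0,-6],[0,0,0,-7.1],[0,0,0,-7.1],[0,0,0,-7.1],[0,0,0,-7.1],[0,0,0,-7.1],[0,0,0,-7.1],[0,0,0,-7.1],[0,0,0,-7.1],[0,0,0,-7.1],[0,0,0,-7.1],[0,0,0,-7.1],[0,0,0,-5.9],[1.2,1.8,0,0],[2,3,0,0],[2,3,0,0],[2,3,0,0],[2,3,0,0],[2,3,0,0],[2,3,0,0]]]}}

```text
t: 9.63
tool_pos: [0.5681, -0.1345, 0.2049]
orientation: [-1.888, -2.508, 0.001]
force: [1.3, 0.1, 0.6]
opening: 0.0933
```

>>> {"name": "carry_out", "arguments": {"commands": [[[2,3,0,0],[1.8,2.6,0,0],[1.0,1.5,0,0],[0.5,0.6,0,0],[0,0,0,0],[0,0,0,0],[0,0,0,0]]]}}

```text
t: 10.22
tool_pos: [0.6265, -0.0653, 0.2061]
orientation: [-1.89, -2.508, 0.001]
force: [0.4, -0.4, 0.3]
opening: 0.0931
```

Run:
```python
from h import *
p=robot.camera_params("wrist");im=robot.read_camera("wrist")[:,:,::-1].copy();cv2.imwrite("pics/w4.png",im);np.savez("w4.npz",**p)
plan(629.5,-65.5,69,16)
```

```text
t 10.27 tcp [626.5 -65.4 206.4] jaw 15.97 q6 -0.46 toolz [-0.001 -0.    -1.   ] F [0.4 0.2 0.4] open 92.8
 roll -0.03  shift cm [-0.09  0.29 13.74]  (if no turn: [-0.09  0.29 13.74] )
```

View pics/w4.png

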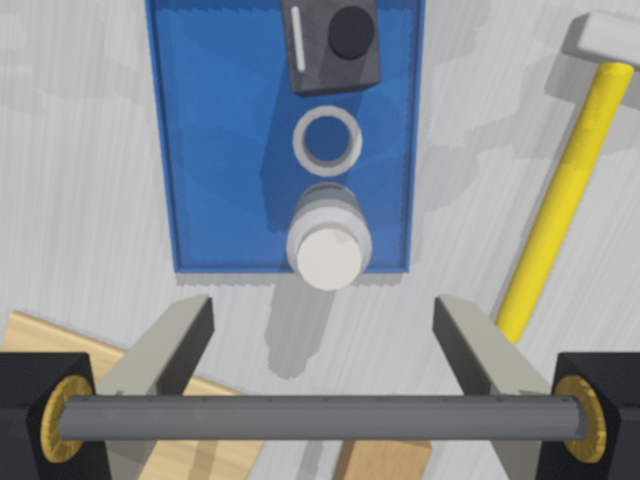

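Run:
```python
from h import *
p=dict(np.load("w4.npz"));X=onz(p,(329,257.5),.124)*1000;print(X)
plan(X[0],X[1],69,16)
```

```text
[629.36268337 -64.40797332 124.        ]
t 10.27 tcp [626.5 -65.4 206.4] jaw 15.97 q6 -0.46 toolz [-0.001 -0.    -1.   ] F [0.4 0.2 0.4] open 92.8
 roll -0.03  shift cm [ 0.02  0.31 13.74]  (if no turn: [ 0.02  0.31 13.74] )
```

>>> {"name": "carry_out", "arguments": {"commands": [[[0,0.3,1.5,0],[0,0,3,0],[0,0,3,0],[0,0,3,0],[0,0,1.7,0],[0,0,1,0],[0,0,0.5,0],[0,0,0,0],[0,0,0,0],[0,0,0,0]]]}}

```text
t: 11.1
tool_pos: [0.6316, -0.0637, 0.0718]
orientation: [1.888, 2.507, 0.002]
force: [0.2, -0.4, 0.5]
opening: 0.093
```

>>> {"name": "carry_out", "arguments": {"commands": [[[0,0,0,0],[0,0,0,0],[0,0,0,0],[0,0,0,0],[0,0,0,0],[0,0,0,0],[0,0,0,0],[0,0,0,0],[0,0,0,0],[0,0,0,0]]], "claw": 4.5, "grip_force": 25}}

```text
t: 11.93
tool_pos: [0.6302, -0.0632, 0.0696]
orientation: [-1.889, -2.51, 0.0]
force: [-0.9, 0.8, 0.4]
opening: 0.0534
```

Run:
```python
from h import *
plan(582,-339,225,82.4)
```

```text
t 11.93 tcp [630.2 -63.2  69.6] jaw 16.05 q6 -0.46 toolz [-0.  0. -1.] F [-0.9  0.8  0.4] open 53.4
 roll -66.35  shift cm [  1.13 -27.97 -15.54]  (if no turn: [-25.17 -12.26 -15.54] )
```

>>> {"name": "carry_out", "arguments": {"commands": [[[0,0,-1.5,0],[0,0,-3,0],[0,0,-3.5,-3],[0,0,-3.5,-6],[0,0,-3,-7],[0,0,-1,-7],[0,0,0,-7],[0,0,0,-7],[0,0,0,-7],[0,0,0,-7],[0,0,0,-7],[0,0,0,-5],[0,0,0,-3.3],[0.1,-1,0,0],[0.1,-2,0,0],[0.12,-3,0,0],[0.12,-3,0,0],[0.12,-3,0,0],[0.12,-3,0,0],[0.12,-3,0,0]]]}}

```text
t: 13.6
tool_pos: [0.5975, -0.2425, 0.2244]
orientation: [-0.213, -3.134, 0.0]
force: [-0.0, 0.5, -1.5]
opening: 0.0531
```

>>> {"name": "carry_out", "arguments": {"commands": [[[0.12,-3,0,0],[0.1,-2.8,0,0],[0.1,-2,0,0],[0,-1.2,0,0],[0,0,0,0],[0,0,0,0]]]}}

```text
t: 14.1
tool_pos: [0.583, -0.3295, 0.2243]
orientation: [-0.213, -3.134, -0.001]
force: [0.3, 0.3, -1.0]
opening: 0.0536
```

Run:
```python
from h import *
plan(582,-339,74.6,82.4)
```

```text
t 14.1 tcp [ 583.  -329.5  224.3] jaw 82.24 q6 -2.03 toolz [-0.     0.001 -1.   ] F [ 0.3  0.3 -1. ] open 53.6
 roll -0.16  shift cm [-0.04 -0.97 14.96]  (if no turn: [-0.04 -0.97 14.96] )
```

>>> {"name": "carry_out", "arguments": {"commands": [[[0,-0.5,1.5,0],[0,-0.4,3,0],[0,0,3,0],[0,0,3,0],[0,0,2,0],[0,0,1,0],[0,0,0.7,0],[0,0,0.4,0],[0,0,0.2,0],[0,0,0,0],[0,0,0,0],[0,0,0,0]]]}}

```text
t: 15.1
tool_pos: [0.5828, -0.3388, 0.0782]
orientation: [0.209, 3.133, -0.002]
force: [0.1, -0.1, -1.3]
opening: 0.053
```

Run:
```python
from h import *
plan(582,-339,74.6,82.4)
```

```text
t 15.1 tcp [ 582.8 -338.8   78.2] jaw 82.35 q6 -2.04 toolz [ 0.002 -0.001 -1.   ] F [ 0.1 -0.1 -1.3] open 53.0
 roll -0.05  shift cm [ 0.08 -0.03  0.36]  (if no turn: [ 0.08 -0.03  0.36] )
```

>>> {"name": "carry_out", "arguments": {"commands": [[[0,0,0.15,0],[0,0,0.1,0],[0,0,0.05,0],[0,0,0,0],[0,0,0,0]]]}}

```text
t: 15.52
tool_pos: [0.5824, -0.3386, 0.0746]
orientation: [0.21, 3.134, -0.001]
force: [-0.6, -0.0, 5.4]
opening: 0.0535
```

Run:
```python
from h import *
plan(582,-339,74.6,82.4)
```

```text
t 15.52 tcp [ 582.4 -338.6   74.6] jaw 82.35 q6 -2.04 toolz [ 0.001 -0.001 -1.   ] F [-0.6 -0.   5.4] open 53.5
 roll -0.05  shift cm [ 0.04 -0.04 -0.  ]  (if no turn: [ 0.04 -0.04 -0.  ] )
```

>>> {"name": "carry_out", "arguments": {"commands": [[[0,0,0,0],[0,0,0,0],[0,0,0,0],[0,0,0,0],[0,0,0,0],[0,0,0,0],[0,0,-1,0],[0,0,-2.5,0],[0,0,-3.5,0],[0,0,-3.5,0],[0,0,-2.5,0],[0,0,0,3],[0,0,0,6],[0,0,0,7],[0,0,0,7],[0,0,0,7],[0,0,0,7],[0,0,0,7],[0,0,0,7],[0,0,0,6]]], "claw": 9.3}}

```text
t: 17.18
tool_pos: [0.5821, -0.3383, 0.2046]
orientation: [1.688, 2.649, 0.0]
force: [-0.5, 0.1, -1.0]
opening: 0.0928
```

>>> {"name": "carry_out", "arguments": {"commands": [[[0,0,0,4.4],[0,0,0,0]]]}}

```text
t: 17.35
tool_pos: [0.5821, -0.3383, 0.2046]
orientation: [1.785, 2.585, 0.0]
force: [-0.3, -0.3, -1.2]
opening: 0.0929
```

Run:
```python
from h import *
plan(597,50,205,21)
```

```text
t 17.35 tcp [ 582.1 -338.3  204.6] jaw 20.75 q6 -0.96 toolz [ 0.001 -0.    -1.   ] F [-0.3 -0.3 -1.2] open 92.9
 roll -0.25  shift cm [35.72 15.3  -0.06]  (if no turn: [35.79 15.15 -0.06] )
```

>>> {"name": "carry_out", "arguments": {"commands": [[[1.2,0.5,0,0],[2.4,1.0,0,0],[3,1.3,0,0],[3,1.3,0,0],[3,1.3,0,0],[3,1.3,0,0],[3,1.3,0,0],[3,1.3,0,0],[3,1.3,0,0],[3,1.3,0,0],[3,1.3,0,0],[2.6,1.1,0,0],[1.6,0.6,0,0],[0.7,0.2,0,0],[0,0,0,0],[0,0,0,0],[0,0,0,0]]]}}

```text
t: 18.77
tool_pos: [0.596, 0.0462, 0.2038]
orientation: [1.78, 2.588, -0.001]
force: [-1.4, 0.5, 0.3]
opening: 0.0931
```

Run:
```python
from h import *
p=robot.camera_params("wrist");im=robot.read_camera("wrist")[:,:,::-1].copy();cv2.imwrite("pics/w5.png",im);np.savez("w5.npz",**p)
cv2.imwrite("pics/s5.png",robot.read_camera("side")[:,:,::-1])
plan(597,50,69,21)
```

```text
t 18.87 tcp [596.1  45.9 203.7] jaw 20.88 q6 -0.37 toolz [ 0. -0. -1.] F [ 0.3 -1.1 -0.3] open 93.0
 roll -0.12  shift cm [ 0.35  0.23 13.47]  (if no turn: [ 0.35  0.23 13.47] )
```

View pics/w5.png

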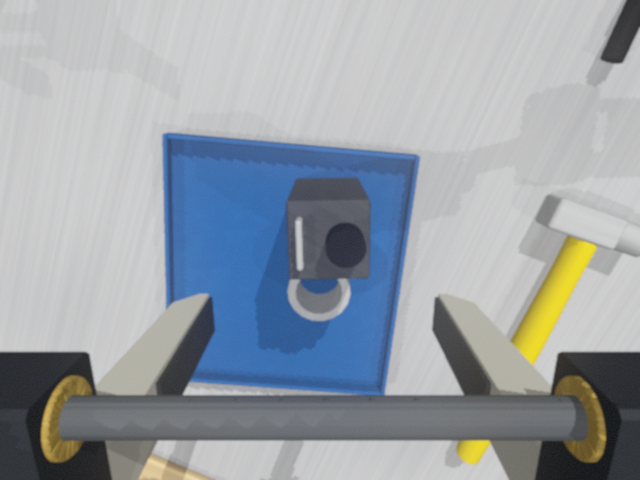

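View pics/s5.png

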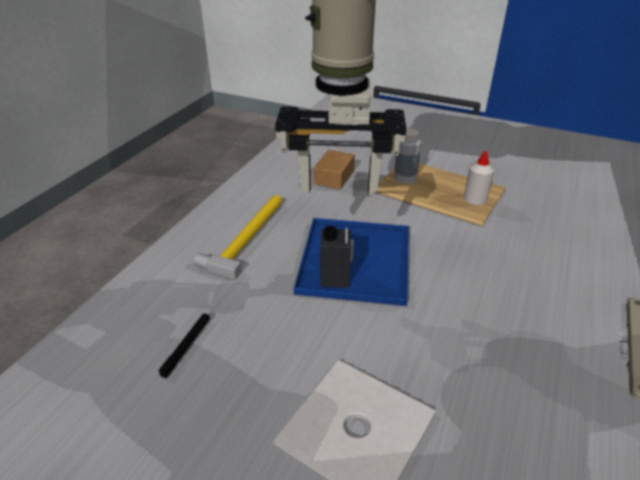

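The can stands upright on the board at (407,158) in the side view. In the wrist view the tin's top spans (287,200) to (370,279) and is square to the jaws.

Run:
```python
from h import *
p=dict(np.load("w5.npz"))
q=np.array([onz(p,c,.098) for c in((286.5,200),(370,202.5),(370,279),(289,278.5))])*1000
print(q.mean(0),[np.linalg.norm(q[i]-q[i-1]).round(1) for i in range(4)])
for a,b in((0,1),(3,2)):
    e=q[b]-q[a];print(np.degrees(np.arctan2(e[1],e[0])))
X=q.mean(0);plan(X[0],X[1],69,20.5)
```

```text
[598.06907894  49.91656799  98.        ] [np.float64(51.2), np.float64(50.8), np.float64(50.0), np.float64(52.1)]
19.22602444810374
20.59479723475262
t 18.87 tcp [596.1  45.9 203.7] jaw 20.88 q6 -0.37 toolz [ 0. -0. -1.] F [ 0.3 -1.1 -0.3] open 93.0
 roll 0.38  shift cm [ 0.31  0.32 13.47]  (if no turn: [ 0.31  0.33 13.47] )
```

>>> {"name": "carry_out", "arguments": {"commands": [[[0.3,0.3,1.5,0.4],[0,0,3,0],[0,0,3,0],[0,0,2.5,0],[0,0,1.7,0],[0,0,1,0],[0,0,0.6,0],[0,0,0,0],[0,0,0,0],[0,0,0,0]]]}}

```text
t: 19.7
tool_pos: [0.599, 0.051, 0.0724]
orientation: [1.789, 2.58, 0.002]
force: [0.5, 0.9, -0.1]
opening: 0.093
```

>>> {"name": "carry_out", "arguments": {"commands": [[[0,0,0,0],[0,0,0,0],[0,0,0,0],[0,0,0,0],[0,0,0,0],[0,0,0,0],[0,0,0,0],[0,0,0,0],[0,0,0,0],[0,0,0,0]]], "claw": 4.5, "grip_force": 30}}

```text
t: 20.53
tool_pos: [0.5978, 0.0511, 0.0706]
orientation: [-1.789, -2.582, 0.0]
force: [-0.2, 0.1, 0.9]
opening: 0.0521
```

Run:
```python
from h import *
plan(498,-328,228,82.4)
```

```text
t 20.53 tcp [597.8  51.1  70.6] jaw 20.55 q6 -0.36 toolz [-0.  0. -1.] F [-0.2  0.1  0.9] open 52.1
 roll -61.85  shift cm [  4.88 -38.9  -15.74]  (if no turn: [-32.   -22.66 -15.74] )
```

>>> {"name": "carry_out", "arguments": {"commands": [[[0,0,-1.5,0],[0,0,-3,0],[0,0,-3.5,0],[0,0,-3.5,-4],[0,0,-3,-6.8],[0,0,-1.2,-7],[0,0,0,-7],[0,0,0,-7],[0,0,0,-7],[0,0,0,-7],[0,0,0,-7],[0,0,0,-5],[0,0,0,-4],[0.1,-1,0,0],[0.3,-2,0,0],[0.4,-3,0,0],[0.4,-3,0,0],[0.4,-3,0,0],[0.4,-3,0,0],[0.4,-3,0,0]]]}}

```text
t: 22.2
tool_pos: [0.5488, -0.1259, 0.227]
orientation: [-0.214, -3.133, 0.0]
force: [0.3, -0.3, -4.0]
opening: 0.052
```

>>> {"name": "carry_out", "arguments": {"commands": [[[0.4,-3,0,0],[0.4,-3,0,0],[0.4,-3,0,0],[0.4,-3,0,0],[0.4,-3,0,0],[0.4,-2.8,0,0],[0.3,-2,0,0],[0.2,-1,0,0],[0,0,0,0],[0,0,0,0],[0,0,0,0]]]}}

```text
t: 23.12
tool_pos: [0.4938, -0.3254, 0.2273]
orientation: [-0.21, -3.134, -0.001]
force: [0.3, -0.2, -4.5]
opening: 0.052
```

Run:
```python
from h import *
plan(498,-328,75.6,82.4)
```

```text
t 23.12 tcp [ 493.8 -325.4  227.3] jaw 82.34 q6 -2.11 toolz [-0.     0.001 -1.   ] F [ 0.3 -0.2 -4.5] open 52.0
 roll -0.06  shift cm [-0.46 -0.22 15.17]  (if no turn: [-0.46 -0.22 15.17] )
```

>>> {"name": "carry_out", "arguments": {"commands": [[[-0.45,-0.2,1.5,0],[0,0,3,0],[0,0,3,0],[0,0,3,0],[0,0,2,0],[0,0,1,0],[0,0,0.7,0],[0,0,0.5,0],[0,0,0.3,0],[0,0,0,0],[0,0,0,0],[0,0,0,0],[0,0,0,0]]]}}

```text
t: 24.2
tool_pos: [0.4984, -0.3294, 0.0787]
orientation: [0.21, 3.133, -0.001]
force: [0.6, -0.1, -4.1]
opening: 0.0523
```

Run:
```python
from h import *
plan(498,-328,75.6,82.4)
```

```text
t 24.2 tcp [ 498.4 -329.4   78.7] jaw 82.35 q6 -2.11 toolz [ 0.001 -0.001 -1.   ] F [ 0.6 -0.1 -4.1] open 52.3
 roll -0.05  shift cm [0.06 0.14 0.31]  (if no turn: [0.06 0.14 0.31] )
```

>>> {"name": "carry_out", "arguments": {"commands": [[[0,0,0.15,0],[0,0,0.1,0],[0,0,0,0],[0,0,0,0],[0,0,0,0]]]}}

```text
t: 24.62
tool_pos: [0.4981, -0.3292, 0.0756]
orientation: [0.21, 3.134, -0.001]
force: [0.7, -0.2, 0.5]
opening: 0.0521
```

Run:
```python
from h import *
plan(498,-328,75.6,82.4)
```

```text
t 24.62 tcp [ 498.1 -329.2   75.6] jaw 82.35 q6 -2.11 toolz [ 0.001 -0.001 -1.   ] F [ 0.7 -0.2  0.5] open 52.1
 roll -0.05  shift cm [0.03 0.12 0.  ]  (if no turn: [0.03 0.12 0.  ] )
```

>>> {"name": "carry_out", "arguments": {"commands": [[[0,0,0,0],[0,0,0,0],[0,0,0,0],[0,0,0,0],[0,0,0,0],[0,0,0,0],[0,0,-1,0],[0,0,-2.5,0],[0,0,-3.5,0],[0,0,-3.5,0],[0,0,-2.5,0],[0,0,0,0]]], "claw": 9.3}}

```text
t: 25.62
tool_pos: [0.5007, -0.3311, 0.2138]
orientation: [0.209, 3.125, -0.01]
force: [0.5, -0.7, 1.0]
opening: 0.0925
```

Run:
```python
from h import *
plan(612.5,-7,205)
```

```text
t 25.62 tcp [ 500.7 -331.1  213.8] jaw 82.35 q6 -2.11 toolz [ 0.009 -0.007 -1.   ] F [ 0.5 -0.7  1. ] open 92.5
 roll 0  shift cm [-6.76 33.62  0.75]  (if no turn: [-6.76 33.62  0.75] )
```

>>> {"name": "carry_out", "arguments": {"commands": [[[-0.3,1.2,0,0],[-0.5,2.4,0,0],[-0.65,3.1,0,0],[-0.65,3.1,0,0],[-0.65,3.1,0,0],[-0.65,3.1,0,0],[-0.65,3.1,0,0],[-0.65,3.1,0,0],[-0.65,3.1,0,0],[-0.65,3.1,0,0],[-0.6,2.6,0,0],[-0.5,1.6,0,0],[0,0.7,0,0],[0,0,0,0],[0,0,0,0],[0,0,0,0],[0,0,0,0]]]}}

```text
t: 27.03
tool_pos: [0.6121, -0.0096, 0.205]
orientation: [-0.212, -3.134, 0.0]
force: [0.5, 0.1, -0.3]
opening: 0.0936
```

Run:
```python
from h import *
p=robot.camera_params("wrist");im=robot.read_camera("wrist")[:,:,::-1].copy();cv2.imwrite("pics/w6.png",im);np.savez("w6.npz",**p)
cv2.imwrite("pics/s6.png",robot.read_camera("side")[:,:,::-1])
plan(612.5,-7,24)
```

```text
t 27.13 tcp [612.3  -9.4 205.2] jaw 82.27 q6 -1.53 toolz [-0. -0. -1.] F [1.5 0.2 0. ] open 92.9
 roll 0  shift cm [1.000e-02 2.500e-01 1.812e+01]  (if no turn: [1.000e-02 2.500e-01 1.812e+01] )
```

View pics/w6.png

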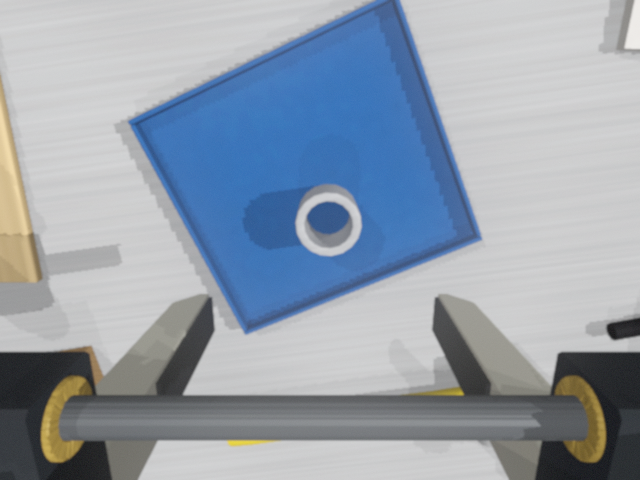

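View pics/s6.png

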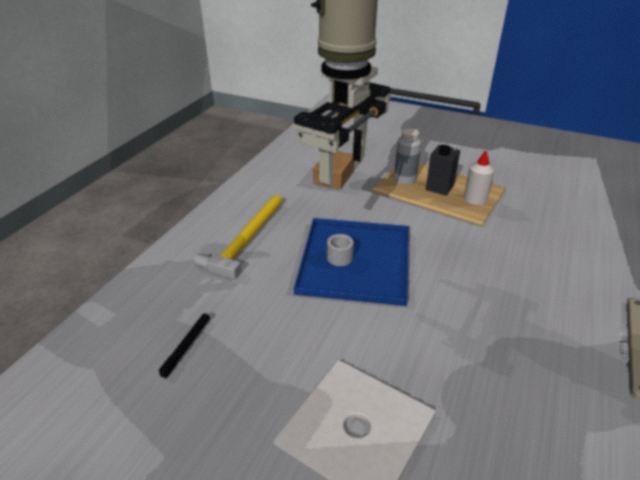

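All three containers stand on the board (side view), and the collar is clear with its top ring at about (328.5,223) in the wrist view. I fit the ring next.

Run:
```python
from h import *
p=dict(np.load("w6.npz"));im=cv2.imread("pics/w6.png");h=cv2.cvtColor(im,cv2.COLOR_BGR2HSV)
m=(h[...,1]<60)&(h[...,2]>165)
c=big(m,(285,175,375,265))[:,0];print(c.min(0),c.max(0))
W=onzs(p,c,.044)[:,:2]*1000
(x,y),r=cv2.minEnclosingCircle(W.astype(np.float32));print(x,y,r)
low=c[c[:,1]>222];W=onzs(p,low,.044)[:,:2]*1000
A=np.c_[2*W,np.ones(len(W))];s=np.linalg.lstsq(A,(W**2).sum(1),rcond=None)[0];print("fit",s[:2],np.sqrt(s[2]+s[0]**2+s[1]**2))
plan(s[0],s[1],24)
```

```text
[295 192] [361 255]
611.4444580078125 -6.689293384552002 25.414592742919922
fit [611.80428769  -7.07257932] 24.55798744023794
t 27.13 tcp [612.3  -9.4 205.2] jaw 82.27 q6 -1.53 toolz [-0. -0. -1.] F [1.5 0.2 0. ] open 92.9
 roll 0  shift cm [ 0.08  0.23 18.12]  (if no turn: [ 0.08  0.23 18.12] )
```

>>> {"name": "carry_out", "arguments": {"commands": [[[0.07,0.24,1.5,0],[0,0,3,0],[0,0,3,0],[0,0,3,0],[0,0,3,0],[0,0,2,0],[0,0,1.3,0],[0,0,0.8,0],[0,0,0.4,0],[0,0,0,0],[0,0,0,0],[0,0,0,0]]]}}

```text
t: 28.13
tool_pos: [0.6135, -0.0061, 0.0269]
orientation: [0.209, 3.132, -0.0]
force: [0.2, 0.4, -0.7]
opening: 0.0931
```

Run:
```python
from h import *
plan(611.7,-6.9,24)
```

```text
t 28.13 tcp [613.5  -6.1  26.9] jaw 82.35 q6 -1.53 toolz [ 0.003 -0.    -1.   ] F [ 0.2  0.4 -0.7] open 93.1
 roll 0  shift cm [ 0.17 -0.11  0.29]  (if no turn: [ 0.17 -0.11  0.29] )
```

>>> {"name": "carry_out", "arguments": {"commands": [[[0,0,0,0],[0,0,0,0],[0,0,0,0],[0,0,0,0],[0,0,0,0],[0,0,0,0],[0,0,0,0],[0,0,0,0],[0,0,0,0],[0,0,0,0],[0,0,0,0]]], "claw": 4.0, "grip_force": 30}}

```text
t: 29.05
tool_pos: [0.6121, -0.0058, 0.0251]
orientation: [-0.209, -3.135, -0.0]
force: [0.1, 0.8, 0.5]
opening: 0.0503
```

Run:
```python
from h import *
plan(450.2,319.3,204.5,82.3)
```

```text
t 29.05 tcp [612.1  -5.8  25.1] jaw 82.36 q6 -1.53 toolz [-0.  0. -1.] F [0.1 0.8 0.5] open 50.3
 roll 0.06  shift cm [ 20.4   30.05 -17.94]  (if no turn: [ 20.37  30.07 -17.94] )
```

>>> {"name": "carry_out", "arguments": {"commands": [[[0,0,-1.5,0],[0,0,-3,0],[0,0,-3.5,0],[0,0,-3.5,0],[0,0,-3.5,0],[0,0,-2,0],[0,0,-0.9,0],[0.7,1,0,0],[1.3,2,0,0],[1.7,2.5,0,0],[1.7,2.5,0,0],[1.7,2.5,0,0],[1.7,2.5,0,0],[1.7,2.5,0,0],[1.7,2.5,0,0],[1.7,2.5,0,0],[1.7,2.5,0,0],[1.7,2.5,0,0],[1.5,2.2,0,0],[1,1.6,0,0]]]}}

```text
t: 30.72
tool_pos: [0.4514, 0.3125, 0.2008]
orientation: [-0.207, -3.13, 0.003]
force: [0.3, 0.3, -2.6]
opening: 0.0501
```

>>> {"name": "carry_out", "arguments": {"commands": [[[0.6,0.75,0,0],[0,0,0,0],[0,0,0,0],[0,0,0,0],[0,0,0,0]]]}}

```text
t: 31.13
tool_pos: [0.4504, 0.3179, 0.2037]
orientation: [-0.212, -3.134, 0.001]
force: [-0.7, -1.5, -2.1]
opening: 0.0503
```

Run:
```python
from h import *
p=robot.camera_params("wrist");im=robot.read_camera("wrist")[:,:,::-1].copy();cv2.imwrite("pics/w7.png",im);np.savez("w7.npz",**p)
plan(450.2,319.3,31.1,82.3)
```

```text
t 31.18 tcp [450.5 318.  203.9] jaw 82.26 q6 -0.91 toolz [-0. -0. -1.] F [ 0.8 -0.9 -2.9] open 50.3
 roll -0.04  shift cm [ 0.05  0.13 17.28]  (if no turn: [ 0.05  0.13 17.28] )
```

View pics/w7.png

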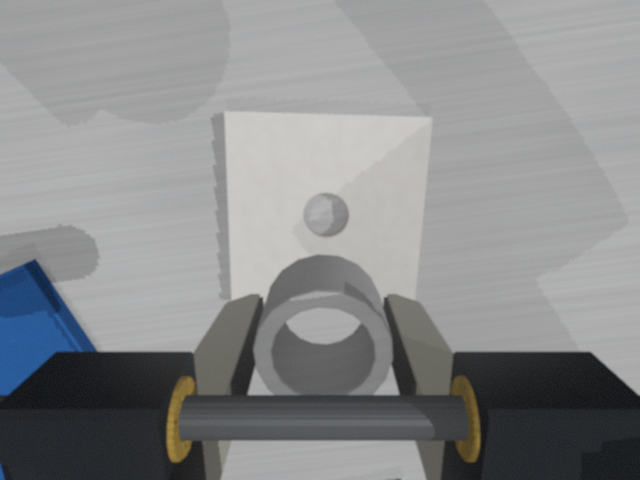

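Run:
```python
from h import *
p=dict(np.load("w7.npz"));im=cv2.imread("pics/w7.png")
Z=cv2.resize(im[190:240,300:352],None,fx=10,fy=10,interpolation=cv2.INTER_CUBIC);cv2.imwrite("pics/w7h.png",Z)
cv2.imwrite("pics/w7c.png",cv2.resize(im[245:405,240:410],None,fx=3.5,fy=3.5,interpolation=cv2.INTER_CUBIC))
```

```text
(no output)
```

View pics/w7h.png

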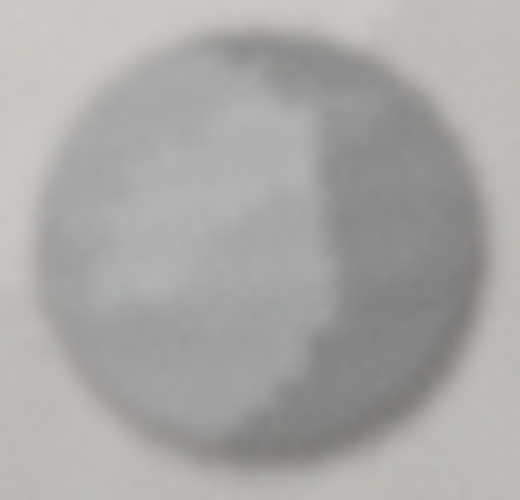

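View pics/w7c.png

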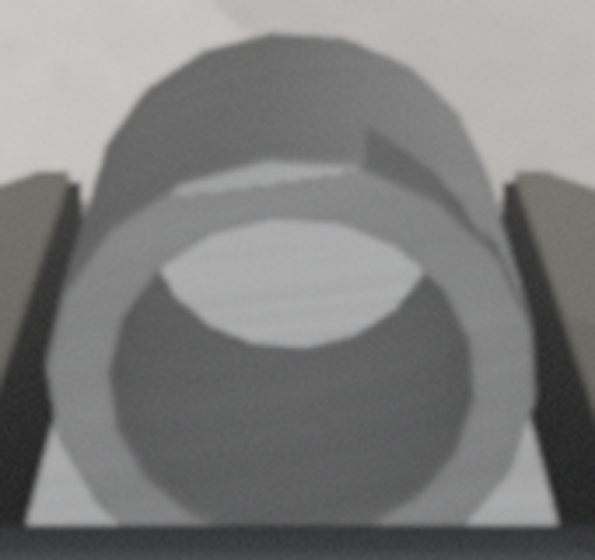

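Run:
```python
from h import *
p=dict(np.load("w7.npz"))
H=onz(p,(325.85,214.1),.010)*1000;print("hole",H)
for a,n in((36,'l'),):
    e=[onz(p,c,.010)*1000 for c in((303.55,214),(348.15,214),(326,192.35),(326,235.85))];print("hole dia",np.linalg.norm(e[0]-e[1]),np.linalg.norm(e[2]-e[3]))
f=lambda x,y:((x+.5)/3.5-.5+240,(y+.5)/3.5-.5+245)
def fit(pts,z):
    W=np.array([onz(p,f(*q),z)[:2]*1000 for q in pts]);A=np.c_[2*W,np.ones(len(W))];s=np.linalg.lstsq(A,(W**2).sum(1),rcond=None)[0]
    print(z,"c",s[:2],"r",np.sqrt(s[2]+s[0]**2+s[1]**2))
fit([(48,370),(175,190),(270,158),(360,170),(510,290),(536,380),(518,460),(55,425),(110,520)],.2228)
fit([(285,33),(345,38),(460,115),(105,150),(150,92),(415,72)],.1828)
fit([(300,348),(215,318),(165,272),(385,312),(420,272)],.1828)
s=robot.read_state();print(s["tool_pos"]*1000)
plan(H[0],H[1],31.1,82.3)
```

```text
hole [449.84643391 318.80445654  10.        ]
hole dia 36.69425331354519 36.68271560709784
0.2228 c [450.60827344 316.50624903] r 24.491112508515265
0.1828 c [451.78689715 316.53633576] r 25.227202590950526
0.1828 c [451.55078216 316.58492297] r 17.5629080107827
[450.50908025 317.97435018 203.89902495]
t 31.18 tcp [450.5 318.  203.9] jaw 82.26 q6 -0.91 toolz [-0. -0. -1.] F [ 0.8 -0.9 -2.9] open 50.3
 roll -0.04  shift cm [ 0.08  0.08 17.28]  (if no turn: [ 0.08  0.08 17.28] )
```

>>> {"name": "carry_out", "arguments": {"commands": [[[0.1,0.17,1.5,0],[0,0,3,0],[0,0,3,0],[0,0,3,0],[0,0,2.5,0],[0,0,1.5,0],[0,0,1,0],[0,0,0.6,0],[0,0,0.4,0],[0,0,0,0],[0,0,0,0],[0,0,0,0],[0,0,0,0]]]}}

```text
t: 32.27
tool_pos: [0.45, 0.3214, 0.0403]
orientation: [0.209, 3.133, 0.002]
force: [-1.3, 0.5, -2.7]
opening: 0.0503
```

Run:
```python
from h import *
p=robot.camera_params("wrist");im=robot.read_camera("wrist")[:,:,::-1].copy();cv2.imwrite("pics/w8.png",im);np.savez("w8.npz",**p)
cv2.imwrite("pics/s8.png",cv2.resize(robot.read_camera("side")[330:480,250:450,::-1],None,fx=4,fy=4,interpolation=cv2.INTER_CUBIC))
plan(449.7,319.8,31.1,82.3)
```

```text
t 32.37 tcp [449.7 321.2  40. ] jaw 82.36 q6 -0.91 toolz [ 0.001  0.001 -1.   ] F [-0.2 -0.5 -2.1] open 50.0
 roll 0.06  shift cm [-0.02 -0.14  0.89]  (if no turn: [-0.02 -0.14  0.89] )
```

View pics/w8.png

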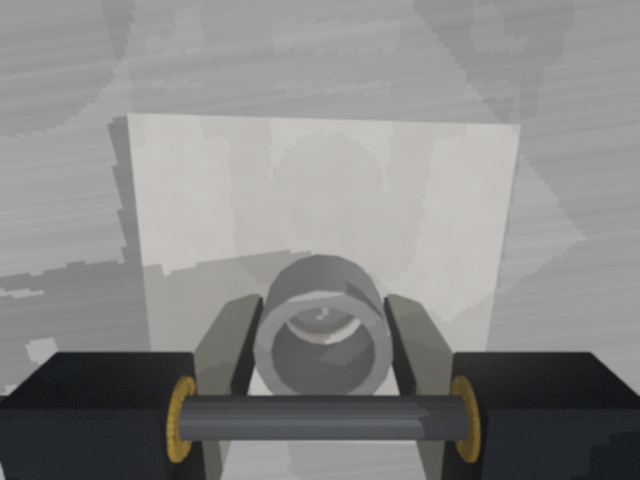

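View pics/s8.png

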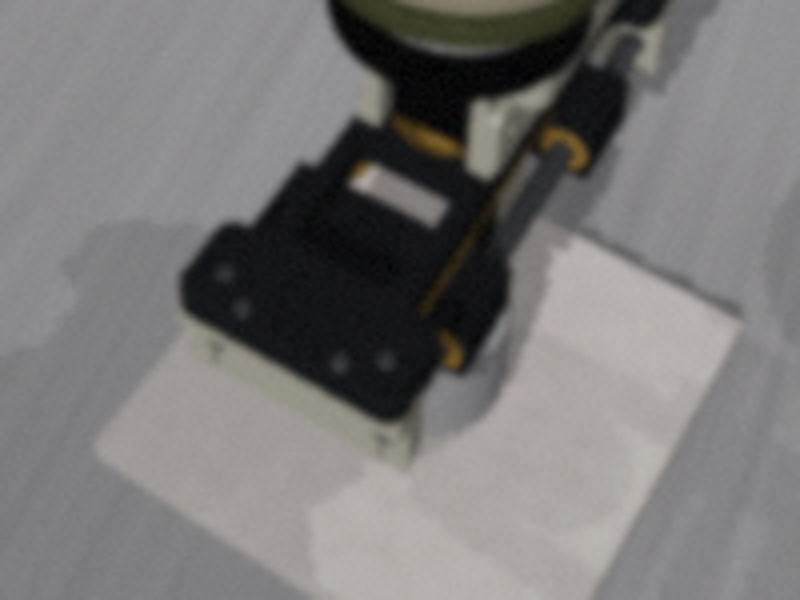

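Run:
```python
from h import *
im=cv2.imread("pics/w8.png")
cv2.imwrite("pics/w8c.png",cv2.resize(im[245:405,240:410],None,fx=3.7,fy=3.7,interpolation=cv2.INTER_CUBIC))
for i in range(3):plan(449.7,319.8,31.1,82.3)
```

```text
t 32.37 tcp [449.7 321.2  40. ] jaw 82.36 q6 -0.91 toolz [ 0.001  0.001 -1.   ] F [-0.2 -0.5 -2.1] open 50.0
 roll 0.06  shift cm [-0.02 -0.14  0.89]  (if no turn: [-0.02 -0.14  0.89] )
t 32.37 tcp [449.7 321.2  40. ] jaw 82.36 q6 -0.91 toolz [ 0.001  0.001 -1.   ] F [-0.2 -0.5 -2.1] open 50.0
 roll 0.06  shift cm [-0.02 -0.14  0.89]  (if no turn: [-0.02 -0.14  0.89] )
t 32.37 tcp [449.7 321.2  40. ] jaw 82.36 q6 -0.91 toolz [ 0.001  0.001 -1.   ] F [-0.2 -0.5 -2.1] open 50.0
 roll 0.06  shift cm [-0.02 -0.14  0.89]  (if no turn: [-0.02 -0.14  0.89] )
```

View pics/w8c.png

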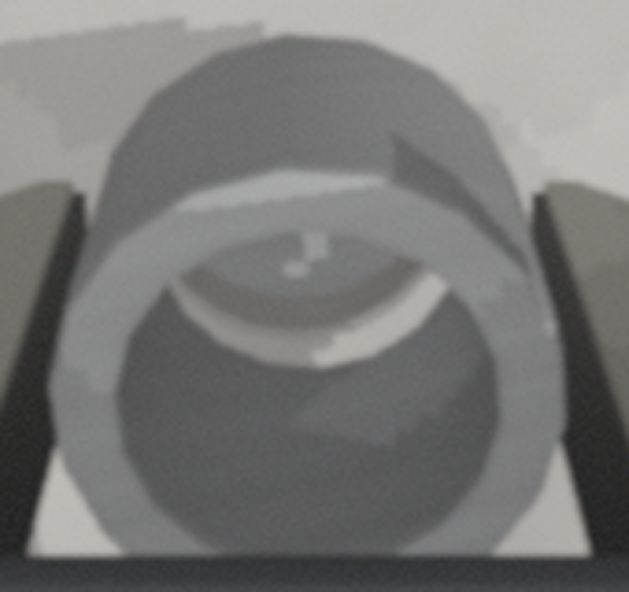

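Run:
```python
from h import *
from scipy.optimize import least_squares
p=dict(np.load("w8.npz"));im=cv2.imread("pics/w8.png")
Z=cv2.resize(im[300:350,282:366],None,fx=9,fy=9,interpolation=cv2.INTER_CUBIC)
Z=cv2.normalize(Z,None,0,255,cv2.NORM_MINMAX);cv2.imwrite("pics/w8d.png",Z)
f=lambda x,y:((x+.5)/3.7-.5+240,(y+.5)/3.7-.5+245)
def fit(pts,z,r):
    W=np.array([onz(p,f(*q),z)[:2]*1000 for q in pts])
    s=least_squares(lambda c:np.hypot(*(W-c).T)-r,W.mean(0)-[10,0]);print(z,s.x,np.round(s.fun,1))
fit([(178,285),(230,340),(318,367),(400,340),(447,280)],.0188,18)
fit([(190,272),(225,305),(300,330),(370,315),(425,268)],.010,18.5)
```

```text
0.0188 [451.12547681 320.35708025] [-0.2 -0.2  0.4  0.1 -0.5]
0.01 [450.31213479 319.70342965] [-0.3 -0.   0.4  0.1 -0.4]
```

View pics/w8d.png

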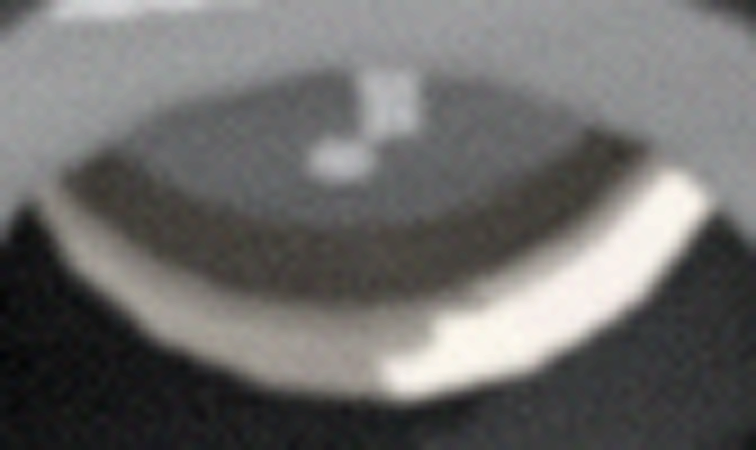

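Run:
```python
from h import *
from scipy.optimize import least_squares
p=dict(np.load("w8.npz"))
f=lambda x,y:((x+.5)/9-.5+282,(y+.5)/9-.5+300)
def fit(pts,z,r):
    W=np.array([onz(p,f(*q),z)[:2]*1000 for q in pts])
    s=least_squares(lambda c:np.hypot(*(W-c).T)-r,W.mean(0)-[10,0]);print(z,s.x,np.round(s.fun,1));return s.x
a=fit([(45,225),(150,330),(270,390),(400,403),(530,372),(640,300),(710,210)],.0188,18)
b=fit([(70,200),(150,262),(250,300),(380,305),(470,285),(560,240),(645,170)],.010,18.5)
R=Ro.from_rotvec(robot.read_state()["orientation"]).as_matrix();print(R.T@np.r_[(b-a)/10,0])
```

```text
0.0188 [451.73567367 319.8814486 ] [ 0.2 -0.2 -0.  -0.  -0.  -0.   0.1]
0.01 [450.57721563 318.30110493] [ 0.1  0.1  0.  -0.2 -0.2 -0.1  0.4]
[ 0.09380657 -0.17203307 -0.0002469 ]
```

>>> {"name": "carry_out", "arguments": {"commands": [[[0.08,-0.14,0.3,0],[0,0,0.2,0],[0,0,0,0],[0,0,0,0],[0,0,0,0]]]}}

```text
t: 32.78
tool_pos: [0.4481, 0.3196, 0.034]
orientation: [-0.209, -3.134, 0.0]
force: [-0.0, -0.6, -3.3]
opening: 0.0506
```

Run:
```python
from h import *
plan(449.7,319.8,31.1,82.3)
p=robot.camera_params("wrist");im=robot.read_camera("wrist")[:,:,::-1].copy();cv2.imwrite("pics/w9.png",im);np.savez("w9.npz",**p)
Z=cv2.resize(im[300:350,282:366],None,fx=9,fy=9,interpolation=cv2.INTER_CUBIC)
Z=cv2.normalize(Z,None,0,255,cv2.NORM_MINMAX);cv2.imwrite("pics/w9d.png",Z)
```

```text
t 32.78 tcp [448.1 319.6  34. ] jaw 82.35 q6 -0.91 toolz [-0. -0. -1.] F [-0.  -0.6 -3.3] open 50.6
 roll 0.05  shift cm [-0.15  0.04  0.29]  (if no turn: [-0.15  0.04  0.29] )
```

View pics/w9d.png

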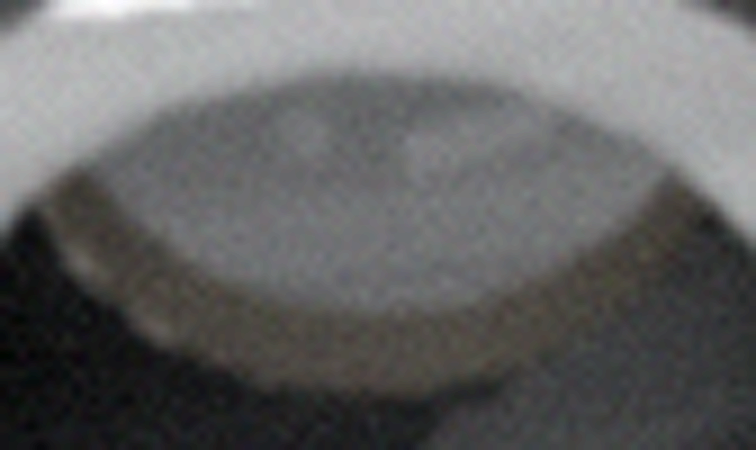

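>>> {"name": "carry_out", "arguments": {"commands": [[[-0.13,0.02,0,0],[0,0,0,0],[0,0,0,0],[0,0,0,0]]]}}

```text
t: 33.17
tool_pos: [0.4496, 0.3197, 0.0342]
orientation: [0.209, 3.134, 0.0]
force: [-0.0, -0.2, -2.8]
opening: 0.0501
```

Run:
```python
from h import *
plan(449.7,319.8,31.1,82.3)
p=robot.camera_params("wrist");im=robot.read_camera("wrist")[:,:,::-1].copy();cv2.imwrite("pics/w10.png",im);np.savez("w10.npz",**p)
Z=cv2.resize(im[300:350,282:366],None,fx=9,fy=9,interpolation=cv2.INTER_CUBIC)
Z=cv2.normalize(Z,None,0,255,cv2.NORM_MINMAX);cv2.imwrite("pics/w10d.png",Z)
```

```text
t 33.17 tcp [449.6 319.7  34.2] jaw 82.35 q6 -0.91 toolz [ 0.  0. -1.] F [-0.  -0.2 -2.8] open 50.1
 roll 0.05  shift cm [-0.01  0.01  0.31]  (if no turn: [-0.01  0.01  0.31] )
```

View pics/w10d.png

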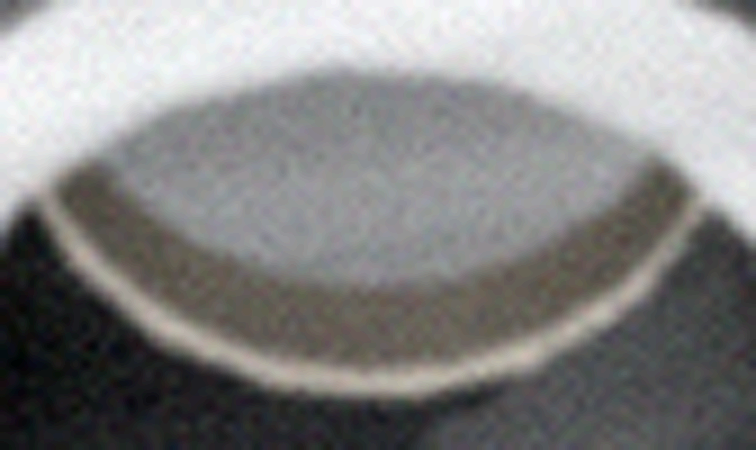

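The sliver of panel inside the bore is now even on both sides, so the collar is well centred. I lower it.

>>> {"name": "carry_out", "arguments": {"commands": [[[0,0,0.15,0],[0,0,0.1,0],[0,0,0.05,0],[0,0,0,0],[0,0,0,0]]]}}

```text
t: 33.63
tool_pos: [0.4494, 0.3196, 0.0311]
orientation: [-0.209, -3.134, 0.0]
force: [-0.8, -1.4, -2.6]
opening: 0.0505
```

Run:
```python
from h import *
plan(449.7,319.8,31.1,82.3)
```

```text
t 33.63 tcp [449.4 319.6  31.1] jaw 82.35 q6 -0.91 toolz [-0. -0. -1.] F [-0.8 -1.4 -2.6] open 50.5
 roll 0.05  shift cm [-0.02  0.02 -0.  ]  (if no turn: [-0.02  0.02 -0.  ] )
```

>>> {"name": "carry_out", "arguments": {"commands": [[[0,0,0.05,0],[0,0,0.04,0],[0,0,0,0],[0,0,0,0]]]}}

```text
t: 33.97
tool_pos: [0.4495, 0.3196, 0.031]
orientation: [-0.209, -3.134, 0.0]
force: [-4.8, -2.9, 6.5]
opening: 0.0502
```

Run:
```python
from h import *
plan(449.7,319.8,31.1,82.3)
```

```text
t 33.97 tcp [449.5 319.6  31. ] jaw 82.36 q6 -0.91 toolz [-0. -0. -1.] F [-4.8 -2.9  6.5] open 50.2
 roll 0.06  shift cm [-0.02  0.02 -0.01]  (if no turn: [-0.02  0.02 -0.01] )
```

>>> {"name": "carry_out", "arguments": {"commands": [[[0,0,-0.04,0],[0,0,0,0],[0,0,0,0],[0,0,0,0],[0,0,0,0],[0,0,0,0],[0,0,0,0],[0,0,0,0],[0,0,-1,0],[0,0,-2.5,0],[0,0,-3.5,0],[0,0,-3.5,0],[0,0,-3.5,0],[0,0,-2.3,0],[0,0,-1,0],[0,0,0,0],[0,0,0,0]]], "claw": 9.3}}

```text
t: 35.38
tool_pos: [0.4494, 0.3196, 0.2032]
orientation: [0.209, 3.135, 0.0]
force: [-0.5, -0.0, 0.2]
opening: 0.0928
```

Run:
```python
from h import *
p=robot.camera_params("wrist");im=robot.read_camera("wrist")[:,:,::-1].copy();cv2.imwrite("pics/w11.png",im);np.savez("w11.npz",**p)
plan(498.1,-329.2,205,82.35)
```

```text
t 35.43 tcp [448.7 319.2 201.8] jaw 82.35 q6 -0.91 toolz [-0.002 -0.001 -1.   ] F [ 0.  -0.3 -0.1] open 92.7
 roll 0.0  shift cm [-13.52 -63.6   -0.25]  (if no turn: [-13.52 -63.6   -0.25] )
```

View pics/w11.png

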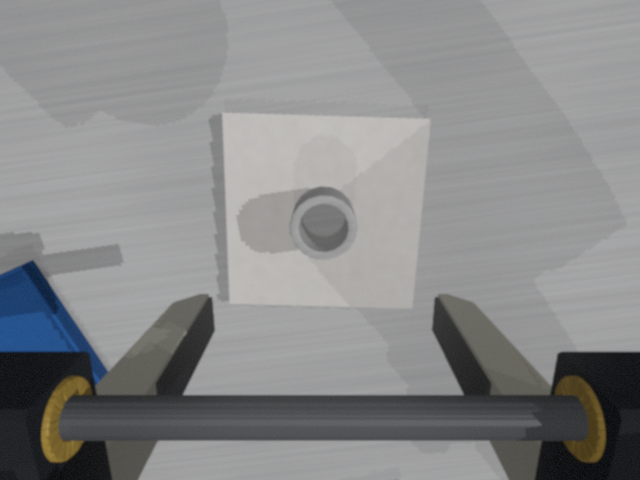

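The collar sits centred on the panel, ring at (323,223). Next I return the tin.

>>> {"name": "carry_out", "arguments": {"commands": [[[-0.25,-1.2,0,0],[-0.5,-2.4,0,0],[-0.77,-3.6,0,0],[-0.77,-3.6,0,0],[-0.77,-3.6,0,0],[-0.77,-3.6,0,0],[-0.77,-3.6,0,0],[-0.77,-3.6,0,0],[-0.77,-3.6,0,0],[-0.77,-3.6,0,0],[-0.77,-3.6,0,0],[-0.77,-3.6,0,0],[-0.77,-3.6,0,0],[-0.77,-3.6,0,0],[-0.77,-3.6,0,0],[-0.77,-3.6,0,0],[-0.77,-3.6,0,0],[-0.6,-2.8,0,0],[-0.4,-2.0,0,0],[-0.2,-1.2,0,0]]]}}

```text
t: 37.1
tool_pos: [0.4967, -0.3309, 0.201]
orientation: [-0.213, -3.131, -0.003]
force: [0.4, 0.6, 0.5]
opening: 0.0928
```

>>> {"name": "carry_out", "arguments": {"commands": [[[0,0,0,0],[0,0,0,0],[0,0,0,0],[0,0,0,0],[0,0,0,0]]]}}

```text
t: 37.52
tool_pos: [0.4989, -0.3274, 0.2038]
orientation: [0.207, 3.135, 0.0]
force: [-0.4, 0.7, 0.5]
opening: 0.0933
```

Run:
```python
from h import *
plan(498.1,-329.2,75.6,82.35)
cv2.imwrite("pics/w12.png",robot.read_camera("wrist")[:,:,::-1])
plan(498.1,-329.2,75.6,82.35)
```

```text
t 37.52 tcp [ 498.9 -327.4  203.8] jaw 82.44 q6 -2.11 toolz [ 0.  0. -1.] F [-0.4  0.7  0.5] open 93.3
 roll 0.09  shift cm [ 0.06 -0.19 12.82]  (if no turn: [ 0.06 -0.19 12.82] )
t 37.57 tcp [ 499.  -327.6  203.9] jaw 82.44 q6 -2.11 toolz [ 0. -0. -1.] F [ 0.   0.3 -0.2] open 92.8
 roll 0.09  shift cm [ 0.07 -0.17 12.83]  (if no turn: [ 0.07 -0.17 12.83] )
```

View pics/w12.png

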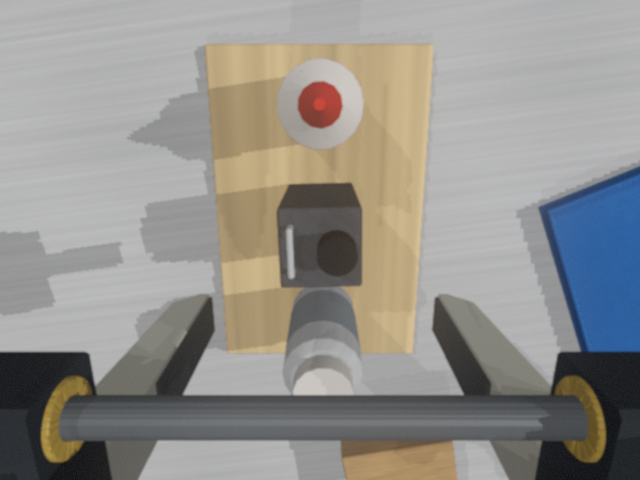

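All three containers stand upright between the jaw lines. I go down on the tin.

>>> {"name": "carry_out", "arguments": {"commands": [[[0.06,-0.17,1.5,0],[0,0,3,0],[0,0,3,0],[0,0,2.5,0],[0,0,1.5,0],[0,0,0.9,0],[0,0,0.4,0],[0,0,0,0],[0,0,0,0],[0,0,0,0],[0,0,0,0],[0,0,0,0]]]}}

```text
t: 38.57
tool_pos: [0.4985, -0.3308, 0.0769]
orientation: [0.209, 3.133, -0.002]
force: [-0.5, -0.0, 0.9]
opening: 0.0927
```

Run:
```python
from h import *
plan(498.1,-329.2,75.6,82.35)
```

```text
t 38.57 tcp [ 498.5 -330.8   76.9] jaw 82.35 q6 -2.11 toolz [ 0.002 -0.001 -1.   ] F [-0.5 -0.   0.9] open 92.7
 roll 0.0  shift cm [0.06 0.15 0.12]  (if no turn: [0.06 0.15 0.12] )
```

>>> {"name": "carry_out", "arguments": {"commands": [[[0,0,0.1,0],[0,0,0,0],[0,0,0,0],[0,0,0,0]]]}}

```text
t: 38.9
tool_pos: [0.4978, -0.3303, 0.0746]
orientation: [-0.21, -3.135, -0.0]
force: [-0.3, -0.1, -0.6]
opening: 0.0927
```

Run:
```python
from h import *
plan(498.1,-329.2,75.6,82.35)
```

```text
t 38.9 tcp [ 497.8 -330.3   74.6] jaw 82.35 q6 -2.11 toolz [-0.  0. -1.] F [-0.3 -0.1 -0.6] open 92.7
 roll 0.0  shift cm [-0.01  0.11 -0.1 ]  (if no turn: [-0.01  0.11 -0.1 ] )
```

>>> {"name": "carry_out", "arguments": {"commands": [[[0,0.1,-0.1,0],[0,0,0,0],[0,0,0,0],[0,0,0,0],[0,0,0,0],[0,0,0,0],[0,0,0,0],[0,0,0,0],[0,0,0,0],[0,0,0,0],[0,0,0,0]]], "claw": 4.5, "grip_force": 30}}

```text
t: 39.82
tool_pos: [0.498, -0.3293, 0.0756]
orientation: [-0.209, -3.135, -0.0]
force: [0.8, -0.2, -0.5]
opening: 0.052
```

Run:
```python
from h import *
plan(597.8,51.1,228,20.55)
```

```text
t 39.82 tcp [ 498.  -329.3   75.6] jaw 82.35 q6 -2.11 toolz [-0.  0. -1.] F [ 0.8 -0.2 -0.5] open 52.0
 roll 61.8  shift cm [ 32.11  22.7  -15.24]  (if no turn: [ -4.83  39.03 -15.24] )
```

>>> {"name": "carry_out", "arguments": {"commands": [[[0,0,-1.5,0],[0,0,-3,0],[0,0,-3.5,0],[0,0,-3.5,0],[0,0,-2.7,0],[0,0,-1,0],[-0.13,1,0,0],[-0.25,2,0,0],[-0.37,3,0,0],[-0.37,3,0,0],[-0.37,3,0,0],[-0.37,3,0,0],[-0.37,3,0,0],[-0.37,3,0,0],[-0.37,3,0,0],[-0.37,3,0,0],[-0.37,3,0,0],[-0.37,3,0,0],[-0.37,3,0,0],[-0.25,2,0,0]]]}}

```text
t: 41.48
tool_pos: [0.5936, 0.0447, 0.2236]
orientation: [-0.207, -3.129, -0.001]
force: [-0.3, -0.1, -4.5]
opening: 0.052
```

>>> {"name": "carry_out", "arguments": {"commands": [[[-0.13,1,0,0],[0,0,0,4],[0,0,0,7],[0,0,0,7],[0,0,0,7],[0,0,0,7],[0,0,0,7],[0,0,0,7],[0,0,0,7],[0,0,0,5],[0,0,0,3.8],[0,0,0,0],[0,0,0,0],[0,0,0,0]]]}}

```text
t: 42.65
tool_pos: [0.5971, 0.0508, 0.2262]
orientation: [-1.786, -2.583, 0.002]
force: [-0.3, 0.2, -3.7]
opening: 0.0523
```

Run:
```python
from h import *
plan(597.8,51.1,70.6,20.55)
```

```text
t 42.65 tcp [597.1  50.8 226.2] jaw 20.68 q6 -0.36 toolz [-0.002 -0.    -1.   ] F [-0.3  0.2 -3.7] open 52.3
 roll 0.13  shift cm [-1.000e-02  1.100e-01  1.556e+01]  (if no turn: [-1.000e-02  1.100e-01  1.556e+01] )
```

>>> {"name": "carry_out", "arguments": {"commands": [[[0,0.05,1.5,0.1],[0,0,3,0],[0,0,3,0],[0,0,3,0],[0,0,2,0],[0,0,1.3,0],[0,0,0.7,0],[0,0,0.5,0],[0,0,0,0],[0,0,0,0],[0,0,0,0],[0,0,0,0],[0,0,0,0],[0,0,0,0]]]}}

```text
t: 43.82
tool_pos: [0.5987, 0.051, 0.0784]
orientation: [1.791, 2.58, 0.001]
force: [-0.3, -0.4, -4.3]
opening: 0.0522
```

Run:
```python
from h import *
plan(597.8,51.1,70.6,20.55)
```

```text
t 43.82 tcp [598.7  51.   78.4] jaw 20.45 q6 -0.36 toolz [ 0.001  0.    -1.   ] F [-0.3 -0.4 -4.3] open 52.2
 roll -0.1  shift cm [ 0.04 -0.08  0.78]  (if no turn: [ 0.04 -0.08  0.78] )
```

>>> {"name": "carry_out", "arguments": {"commands": [[[0.03,-0.08,0.3,-0.1],[0,0,0.2,0],[0,0,0,0],[0,0,0,0],[0,0,0,0]]]}}

```text
t: 44.23
tool_pos: [0.5973, 0.051, 0.0725]
orientation: [-1.789, -2.582, 0.0]
force: [-0.1, -0.3, -4.0]
opening: 0.0524
```

Run:
```python
from h import *
plan(597.8,51.1,70.6,20.55)
```

```text
t 44.23 tcp [597.3  51.   72.5] jaw 20.55 q6 -0.36 toolz [-0. -0. -1.] F [-0.1 -0.3 -4. ] open 52.4
 roll -0.0  shift cm [-0.01  0.05  0.19]  (if no turn: [-0.01  0.05  0.19] )
```

>>> {"name": "carry_out", "arguments": {"commands": [[[0,0.04,0.12,0],[0,0,0.06,0],[0,0,0,0],[0,0,0,0],[0,0,0,0]]]}}

```text
t: 44.65
tool_pos: [0.5978, 0.0511, 0.0708]
orientation: [-1.789, -2.582, -0.0]
force: [-0.6, -0.1, -3.1]
opening: 0.0517
```

Run:
```python
from h import *
plan(597.8,51.1,70.6,20.55)
```

```text
t 44.65 tcp [597.8  51.1  70.8] jaw 20.55 q6 -0.36 toolz [-0.  0. -1.] F [-0.6 -0.1 -3.1] open 51.7
 roll 0.0  shift cm [-0.    0.    0.02]  (if no turn: [-0.    0.    0.02] )
```

>>> {"name": "carry_out", "arguments": {"commands": [[[0,0,0.04,0],[0,0,0,0],[0,0,0,0]]]}}

```text
t: 44.9
tool_pos: [0.5979, 0.0511, 0.0706]
orientation: [1.789, 2.582, 0.0]
force: [-0.3, -0.5, -2.7]
opening: 0.0519
```

>>> {"name": "carry_out", "arguments": {"commands": [[[0,0,0,0],[0,0,0,0],[0,0,0,0],[0,0,0,0],[0,0,0,0],[0,0,0,0],[0,0,0,0],[0,0,-1,0],[0,0,-2.5,0],[0,0,-3.5,0],[0,0,-3.5,0],[0,0,-2.5,0],[0,0,-0.5,0],[0,0,0,0],[0,0,0,0]]], "claw": 9.3}}

```text
t: 46.15
tool_pos: [0.5977, 0.0511, 0.2054]
orientation: [1.789, 2.582, 0.0]
force: [0.1, 0.5, -1.0]
opening: 0.093
```

Run:
```python
from h import *
cv2.imwrite("pics/w13.png",robot.read_camera("wrist")[:,:,::-1])
plan(582.4,-338.6,205,82.35)
```

```text
t 46.2 tcp [597.   51.1 204. ] jaw 20.55 q6 -0.36 toolz [-0.002 -0.    -1.   ] F [ 0.6 -0.6 -0.8] open 93.0
 roll -61.8  shift cm [ -3.74 -38.82  -0.09]  (if no turn: [-35.98 -15.05  -0.09] )
```

View pics/w13.png

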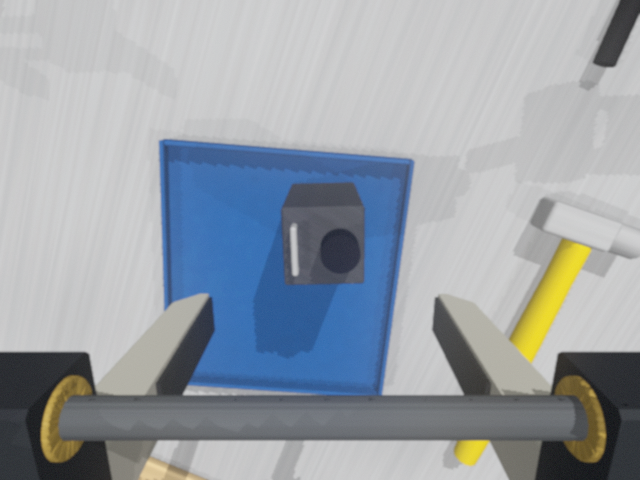

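The tin is back, upright. The can is next.

>>> {"name": "carry_out", "arguments": {"commands": [[[-1.1,-0.45,0,0],[-2.2,-0.9,0,0],[-3.2,-1.35,0,0],[-3.2,-1.35,0,0],[-3.2,-1.35,0,0],[-3.2,-1.35,0,0],[-3.2,-1.35,0,0],[-3.2,-1.35,0,0],[-3.2,-1.35,0,0],[-3.2,-1.35,0,0],[-3.2,-1.35,0,0],[-2.3,-0.9,0,0],[-1.6,-0.65,0,0],[0,0,0,-4],[0,0,0,-7],[0,0,0,-7],[0,0,0,-7],[0,0,0,-7],[0,0,0,-7],[0,0,0,-7]]]}}

```text
t: 47.87
tool_pos: [0.5818, -0.3391, 0.203]
orientation: [-0.629, -3.074, -0.002]
force: [-0.1, -1.0, -0.5]
opening: 0.0931
```

>>> {"name": "carry_out", "arguments": {"commands": [[[0,0,0,-7],[0,0,0,-5],[0,0,0,-3.8],[0,0,0,0],[0,0,0,0],[0,0,0,0]]]}}

```text
t: 48.37
tool_pos: [0.5825, -0.3389, 0.2043]
orientation: [-0.214, -3.133, -0.001]
force: [0.4, -0.1, -0.0]
opening: 0.0925
```

Run:
```python
from h import *
plan(582.4,-338.6,74.6,82.35)
```

```text
t 48.37 tcp [ 582.5 -338.9  204.3] jaw 82.2 q6 -2.04 toolz [-0.002  0.001 -1.   ] F [ 0.4 -0.1 -0. ] open 92.5
 roll -0.15  shift cm [-0.    0.02 12.97]  (if no turn: [-0.    0.02 12.97] )
```

>>> {"name": "carry_out", "arguments": {"commands": [[[0,0,1.5,0],[0,0,3,0],[0,0,3,0],[0,0,2.6,0],[0,0,1.5,0],[0,0,0.9,0],[0,0,0.5,0],[0,0,0,0],[0,0,0,0],[0,0,0,0],[0,0,0,0],[0,0,0,0],[0,0,0,0],[0,0,0,0]]]}}

```text
t: 49.53
tool_pos: [0.5834, -0.3389, 0.0759]
orientation: [0.209, 3.134, -0.0]
force: [0.1, -0.4, -0.1]
opening: 0.0933
```

Run:
```python
from h import *
plan(582.4,-338.6,74.6,82.35)
```

```text
t 49.53 tcp [ 583.4 -338.9   75.9] jaw 82.36 q6 -2.04 toolz [ 0.001 -0.    -1.   ] F [ 0.1 -0.4 -0.1] open 93.3
 roll 0.01  shift cm [0.11 0.02 0.13]  (if no turn: [0.11 0.02 0.13] )
```

>>> {"name": "carry_out", "arguments": {"commands": [[[0.06,0,0.06,0],[0,0,0,0],[0,0,0,0],[0,0,0,0]]]}}

```text
t: 49.87
tool_pos: [0.5825, -0.3387, 0.0747]
orientation: [-0.209, -3.134, -0.0]
force: [0.3, -0.6, -0.1]
opening: 0.0927
```

Run:
```python
from h import *
plan(582.4,-338.6,74.6,82.35)
```

```text
t 49.87 tcp [ 582.5 -338.7   74.7] jaw 82.35 q6 -2.04 toolz [-0.  0. -1.] F [ 0.3 -0.6 -0.1] open 92.7
 roll 0.0  shift cm [0.02 0.   0.01]  (if no turn: [0.02 0.   0.01] )
```

>>> {"name": "carry_out", "arguments": {"commands": [[[0,0,0,0],[0,0,0,0],[0,0,0,0],[0,0,0,0],[0,0,0,0],[0,0,0,0],[0,0,0,0],[0,0,0,0],[0,0,0,0],[0,0,0,0],[0,0,0,0]]], "claw": 4.5, "grip_force": 25}}

```text
t: 50.78
tool_pos: [0.5826, -0.3387, 0.0748]
orientation: [0.209, 3.135, -0.0]
force: [0.3, 0.6, -0.8]
opening: 0.0531
```

Run:
```python
from h import *
plan(630.2,-63.2,228,16.05)
```

```text
t 50.78 tcp [ 582.6 -338.7   74.8] jaw 82.35 q6 -2.04 toolz [ 0. -0. -1.] F [ 0.3  0.6 -0.8] open 53.1
 roll 66.3  shift cm [ 25.16  12.19 -15.32]  (if no turn: [ -1.05  27.94 -15.32] )
```

>>> {"name": "carry_out", "arguments": {"commands": [[[0,0,-1.5,0],[0,0,-3,0],[0,0,-3.5,0],[0,0,-3.5,0],[0,0,-2.8,0],[0,0,-1,0],[-0.05,1,0,0],[-0.1,2,0,0],[-0.1,3,0,0],[-0.1,3,0,0],[-0.1,3,0,0],[-0.1,3,0,0],[-0.1,3,0,0],[-0.1,3,0,0],[-0.1,3,0,0],[-0.1,2,0,0],[-0.1,1.2,0,0],[0,0.74,0,0],[0,0,0,4],[0,0,0,7]]]}}

```text
t: 52.45
tool_pos: [0.6296, -0.063, 0.2263]
orientation: [-0.511, -3.098, 0.001]
force: [0.6, 0.2, -1.7]
opening: 0.0531
```

>>> {"name": "carry_out", "arguments": {"commands": [[[0,0,0,7],[0,0,0,7],[0,0,0,7],[0,0,0,7],[0,0,0,7],[0,0,0,7],[0,0,0,6],[0,0,0,4.3],[0,0,0,3],[0,0,0,0],[0,0,0,0],[0,0,0,0]]]}}

```text
t: 53.45
tool_pos: [0.6299, -0.0636, 0.2271]
orientation: [-1.887, -2.51, 0.001]
force: [-0.5, 0.0, -1.3]
opening: 0.0529
```

Run:
```python
from h import *
plan(630.2,-63.2,69.6,16.05)
```

```text
t 53.45 tcp [629.9 -63.6 227.1] jaw 16.13 q6 -0.46 toolz [-0.001  0.    -1.   ] F [-0.5  0.  -1.3] open 52.9
 roll 0.08  shift cm [ 0.03  0.06 15.75]  (if no turn: [ 0.03  0.06 15.75] )
```

>>> {"name": "carry_out", "arguments": {"commands": [[[0,0,1.5,0],[0,0,3,0],[0,0,3,0],[0,0,3,0],[0,0,2,0],[0,0,1.3,0],[0,0,0.8,0],[0,0,0.5,0],[0,0,0,0],[0,0,0,0],[0,0,0,0],[0,0,0,0],[0,0,0,0],[0,0,0,0]]]}}

```text
t: 54.62
tool_pos: [0.6307, -0.0632, 0.0776]
orientation: [1.889, 2.509, 0.001]
force: [-0.2, -0.1, -1.9]
opening: 0.0533
```

Run:
```python
from h import *
plan(630.2,-63.2,69.6,16.05)
```

```text
t 54.62 tcp [630.7 -63.2  77.6] jaw 16.06 q6 -0.46 toolz [ 0.001 -0.    -1.   ] F [-0.2 -0.1 -1.9] open 53.3
 roll 0.01  shift cm [ 0.02 -0.05  0.8 ]  (if no turn: [ 0.02 -0.05  0.8 ] )
```

>>> {"name": "carry_out", "arguments": {"commands": [[[0,0,0.35,0],[0,0,0.2,0],[0,0,0,0],[0,0,0,0],[0,0,0,0],[0,0,0,0]]]}}

```text
t: 55.12
tool_pos: [0.6302, -0.0632, 0.0713]
orientation: [-1.889, -2.51, 0.0]
force: [-0.2, -0.2, -1.2]
opening: 0.0531
```

Run:
```python
from h import *
plan(630.2,-63.2,69.6,16.05)
```

```text
t 55.12 tcp [630.2 -63.2  71.3] jaw 16.06 q6 -0.46 toolz [-0.  0. -1.] F [-0.2 -0.2 -1.2] open 53.1
 roll 0.01  shift cm [-0.   -0.    0.17]  (if no turn: [-0.   -0.    0.17] )
```

>>> {"name": "carry_out", "arguments": {"commands": [[[0,0,0.12,0],[0,0,0.06,0],[0,0,0,0],[0,0,0,0],[0,0,0,0]]]}}

```text
t: 55.53
tool_pos: [0.6304, -0.0632, 0.0698]
orientation: [1.889, 2.51, 0.0]
force: [-0.5, 0.7, 0.8]
opening: 0.0532
```

Run:
```python
from h import *
plan(630.2,-63.2,69.6,16.05)
```

```text
t 55.53 tcp [630.4 -63.2  69.8] jaw 16.05 q6 -0.46 toolz [ 0. -0. -1.] F [-0.5  0.7  0.8] open 53.2
 roll 0.0  shift cm [ 0.01 -0.02  0.02]  (if no turn: [ 0.01 -0.02  0.02] )
```

>>> {"name": "carry_out", "arguments": {"commands": [[[0,0,0,0],[0,0,0,0],[0,0,0,0],[0,0,0,0],[0,0,0,0],[0,0,0,0],[0,0,0,0],[0,0,-1,0],[0,0,-2.5,0],[0,0,-3.5,0],[0,0,-3.5,0],[0,0,-2.5,0],[0,0,-0.5,0],[0,0,0,0],[0,0,0,0]]], "claw": 9.3}}

```text
t: 56.78
tool_pos: [0.6301, -0.0632, 0.2045]
orientation: [1.889, 2.51, 0.0]
force: [0.5, -0.1, 0.1]
opening: 0.0932
```

Run:
```python
from h import *
plan(414.3,-318,204,106.05)
```

```text
t 56.78 tcp [630.1 -63.2 204.5] jaw 16.05 q6 -0.46 toolz [ 0. -0. -1.] F [ 0.5 -0.1  0.1] open 93.2
 roll -90.0  shift cm [ 27.79 -18.52   0.04]  (if no turn: [-18.52 -27.79   0.04] )
```

>>> {"name": "carry_out", "arguments": {"commands": [[[-0.6,-0.9,0,0],[-1.2,-1.8,0,0],[-1.8,-2.7,0,0],[-1.8,-2.7,0,0],[-1.8,-2.7,0,0],[-1.8,-2.7,0,0],[-1.8,-2.7,0,0],[-1.8,-2.7,0,0],[-1.8,-2.7,0,0],[-1.8,-2.7,0,0],[-1.3,-2,0,0],[-1,-1.5,0,0],[0,0,0,5],[0,0,0,7],[0,0,0,7],[0,0,0,7],[0,0,0,7],[0,0,0,7],[0,0,0,7],[0,0,0,7]]]}}

```text
t: 58.45
tool_pos: [0.4126, -0.3172, 0.2021]
orientation: [-2.824, -1.368, 0.003]
force: [0.8, -0.1, -0.5]
opening: 0.0931
```

>>> {"name": "carry_out", "arguments": {"commands": [[[0,0,0,7],[0,0,0,7],[0,0,0,7],[0,0,0,7],[0,0,0,5],[0,0,0,3],[0,0,0,0],[0,0,0,0],[0,0,0,0]]]}}

```text
t: 59.2
tool_pos: [0.4135, -0.3175, 0.2034]
orientation: [-3.109, -0.441, 0.002]
force: [0.9, -0.1, 0.2]
opening: 0.0932
```

Run:
```python
from h import *
plan(414.3,-318,66.8,106.05)
```

```text
t 59.2 tcp [ 413.5 -317.5  203.4] jaw -73.84 q6 0.54 toolz [-0.001  0.001 -1.   ] F [ 0.9 -0.1  0.2] open 93.2
 roll 0.11  shift cm [ 0.08  0.09 13.66]  (if no turn: [ 0.08  0.09 13.66] )
```

>>> {"name": "carry_out", "arguments": {"commands": [[[0,0.03,1.5,0],[0,0,3,0],[0,0,3,0],[0,0,3,0],[0,0,1.7,0],[0,0,1,0],[0,0,0.5,0],[0,0,0,0],[0,0,0,0],[0,0,0,0],[0,0,0,0],[0,0,0,0],[0,0,0,0],[0,0,0,0]]]}}

```text
t: 60.37
tool_pos: [0.4145, -0.3183, 0.068]
orientation: [3.11, 0.439, 0.001]
force: [-0.6, -0.3, -0.3]
opening: 0.0929
```

Run:
```python
from h import *
plan(414.3,-318,66.8,106.05)
```

```text
t 60.37 tcp [ 414.5 -318.3   68. ] jaw -73.94 q6 0.54 toolz [ 0.001 -0.001 -1.   ] F [-0.6 -0.3 -0.3] open 92.9
 roll 0.01  shift cm [-0.01 -0.04  0.12]  (if no turn: [-0.01 -0.04  0.12] )
```

>>> {"name": "carry_out", "arguments": {"commands": [[[0,0,0.05,0],[0,0,0,0],[0,0,0,0],[0,0,0,0],[0,0,0,0],[0,0,0,0],[0,0,0,0],[0,0,0,0],[0,0,0,0],[0,0,0,0],[0,0,0,0]]], "claw": 4.5, "grip_force": 20}}

```text
t: 61.28
tool_pos: [0.4143, -0.3181, 0.067]
orientation: [-3.111, -0.439, 0.0]
force: [-0.7, -0.1, -0.2]
opening: 0.0515
```

Run:
```python
from h import *
plan(555,-25.5,220,106.06)
```

```text
t 61.28 tcp [ 414.3 -318.1   67. ] jaw -73.95 q6 0.54 toolz [-0.  0. -1.] F [-0.7 -0.1 -0.2] open 51.5
 roll -0.01  shift cm [ 21.62 -24.23 -15.3 ]  (if no turn: [ 21.61 -24.23 -15.3 ] )
```

>>> {"name": "carry_out", "arguments": {"commands": [[[0,0,-1.5,0],[0,0,-3,0],[0,0,-3.5,0],[0,0,-3.5,0],[0,0,-2.8,0],[0,0,-1,0],[0.86,-0.97,0,0],[1.73,-1.94,0,0],[2.16,-2.42,0,0],[2.16,-2.42,0,0],[2.16,-2.42,0,0],[2.16,-2.42,0,0],[2.16,-2.42,0,0],[2.16,-2.42,0,0],[2.16,-2.42,0,0],[1.95,-2.18,0,0],[1.3,-1.45,0,0],[0.66,-0.75,0,0],[0,0,0,0],[0,0,0,0]]]}}

```text
t: 62.95
tool_pos: [0.5542, -0.0254, 0.2184]
orientation: [-3.11, -0.44, 0.004]
force: [-0.0, -1.1, -1.4]
opening: 0.0514
```

>>> {"name": "carry_out", "arguments": {"commands": [[[0,0,0,0],[0,0,0,0]]]}}

```text
t: 63.12
tool_pos: [0.5545, -0.0267, 0.2197]
orientation: [3.111, 0.436, -0.001]
force: [-0.5, -0.3, -1.4]
opening: 0.0515
```

Run:
```python
from h import *
plan(555,-25.5,61.8,106.06)
```

```text
t 63.12 tcp [554.5 -26.7 219.7] jaw -74.03 q6 1.15 toolz [-0.001 -0.    -1.   ] F [-0.5 -0.3 -1.4] open 51.5
 roll -0.09  shift cm [ 0.09 -0.1  15.79]  (if no turn: [ 0.09 -0.1  15.79] )
```

>>> {"name": "carry_out", "arguments": {"commands": [[[0.04,-0.04,1.5,0],[0,0,3,0],[0,0,3,0],[0,0,3,0],[0,0,2,0],[0,0,1.3,0],[0,0,0.8,0],[0,0,0.5,0],[0,0,0,0],[0,0,0,0],[0,0,0,0],[0,0,0,0],[0,0,0,0],[0,0,0,0]]]}}

```text
t: 64.28
tool_pos: [0.5558, -0.025, 0.0697]
orientation: [3.111, 0.439, 0.002]
force: [0.5, 0.2, 0.2]
opening: 0.0517
```

Run:
```python
from h import *
plan(555,-25.5,61.8,106.06)
```

```text
t 64.28 tcp [555.8 -25.   69.7] jaw -73.94 q6 1.15 toolz [ 0.001 -0.    -1.   ] F [0.5 0.2 0.2] open 51.7
 roll 0.0  shift cm [-0.09  0.03  0.79]  (if no turn: [-0.09  0.03  0.79] )
```

>>> {"name": "carry_out", "arguments": {"commands": [[[-0.04,0,0.35,0],[0,0,0.2,0],[0,0,0,0],[0,0,0,0],[0,0,0,0],[0,0,0,0]]]}}

```text
t: 64.78
tool_pos: [0.555, -0.0251, 0.0635]
orientation: [-3.111, -0.439, -0.0]
force: [-0.5, 0.8, -1.0]
opening: 0.0521
```

Run:
```python
from h import *
plan(555,-25.5,61.8,106.06)
```

```text
t 64.78 tcp [555.  -25.1  63.5] jaw -73.95 q6 1.15 toolz [ 0.  0. -1.] F [-0.5  0.8 -1. ] open 52.1
 roll -0.01  shift cm [-0.01  0.04  0.17]  (if no turn: [-0.01  0.04  0.17] )
```

>>> {"name": "carry_out", "arguments": {"commands": [[[0,0.03,0.12,0],[0,0,0.06,0],[0,0,0,0],[0,0,0,0],[0,0,0,0]]]}}

```text
t: 65.2
tool_pos: [0.5553, -0.0254, 0.062]
orientation: [3.111, 0.439, 0.001]
force: [-0.5, -0.4, 1.9]
opening: 0.0519
```

Run:
```python
from h import *
plan(555,-25.5,61.8,106.06)
```

```text
t 65.2 tcp [555.3 -25.4  62. ] jaw -73.95 q6 1.15 toolz [ 0.001 -0.    -1.   ] F [-0.5 -0.4  1.9] open 51.9
 roll -0.01  shift cm [-0.03 -0.    0.02]  (if no turn: [-0.03 -0.    0.02] )
```

>>> {"name": "carry_out", "arguments": {"commands": [[[0,0,0,0],[0,0,0,0],[0,0,0,0],[0,0,0,0],[0,0,0,0],[0,0,0,0],[0,0,0,0],[0,0,-1,0],[0,0,-2.5,0],[0,0,-3.5,0],[0,0,-3.5,0],[0,0,-3,0],[0,0,-1.5,0],[0,0,0,0],[-1,1.2,0,0],[-2,2.3,0,0],[-2.1,2.4,0,0],[-2.1,2.4,0,0],[-2.1,2.4,0,0],[-2.1,2.4,0,0]]], "claw": 9.3}}

```text
t: 66.87
tool_pos: [0.4804, -0.1836, 0.2108]
orientation: [-3.11, -0.439, 0.002]
force: [-0.1, 0.9, 0.4]
opening: 0.093
```

>>> {"name": "carry_out", "arguments": {"commands": [[[-2.1,2.4,0,0],[-2.1,2.4,0,0],[-2.1,2.4,0,0],[-2,2.3,0,0],[-1.2,1.3,0,0],[-0.5,0.6,0,0],[0,0,0,0],[0,0,0,0],[0,0,0,0]]]}}

```text
t: 67.62
tool_pos: [0.4176, -0.3189, 0.2114]
orientation: [-3.11, -0.44, 0.0]
force: [0.4, 0.3, 0.2]
opening: 0.0931
```

Run:
```python
from h import *
plan(414,-318,200)
T=robot.read_camera("top")[:,:,::-1].copy();S=robot.read_camera("side")[:,:,::-1].copy()
cv2.imwrite("pics/tf.png",T);cv2.imwrite("pics/sf.png",S)
T0=cv2.imread("pics/top0.png")
a=cv2.resize(T0[200:310,270:400],None,fx=3,fy=3,interpolation=cv2.INTER_CUBIC);b=cv2.resize(T[200:310,270:400],None,fx=3,fy=3,interpolation=cv2.INTER_CUBIC)
cv2.imwrite("pics/cmp.png",np.hstack([a,b]))
cv2.imwrite("pics/pf.png",cv2.resize(T[275:395,95:225],None,fx=5,fy=5,interpolation=cv2.INTER_CUBIC))
```

```text
t 67.62 tcp [ 417.6 -318.9  211.4] jaw -73.89 q6 0.54 toolz [-0.     0.001 -1.   ] F [0.4 0.3 0.2] open 93.1
 roll 0  shift cm [-0.32 -0.18  1.14]  (if no turn: [-0.32 -0.18  1.14] )
```

View pics/cmp.png

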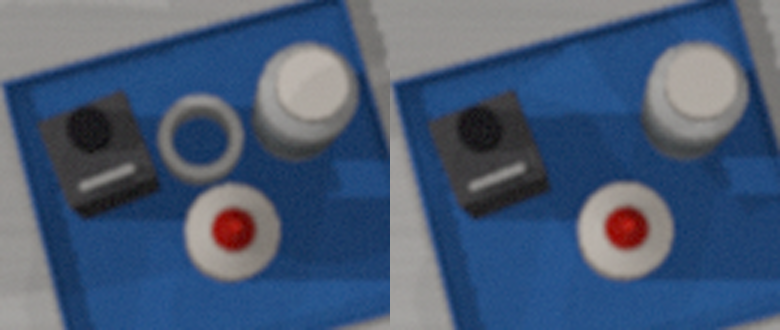

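View pics/sf.png

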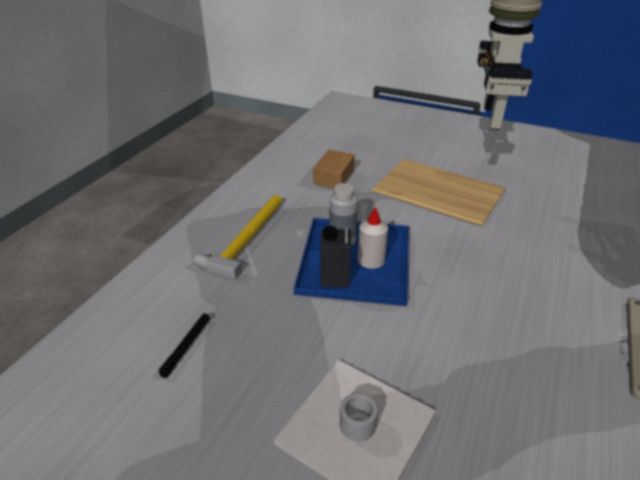

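View pics/pf.png

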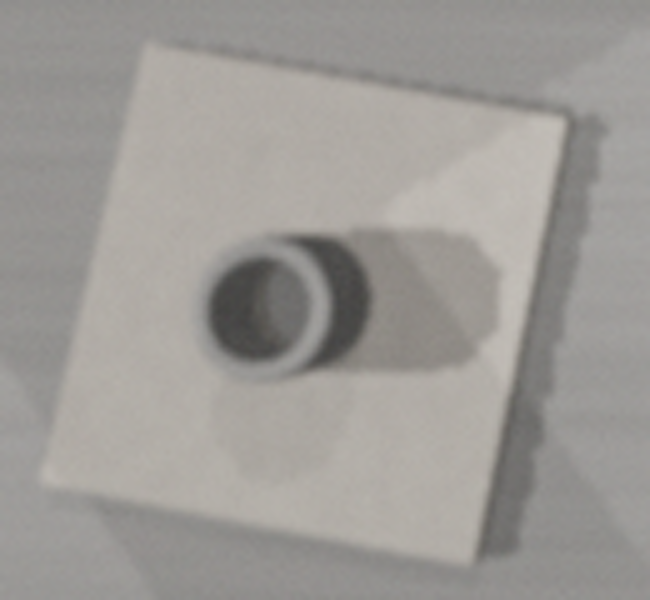

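Run:
```python
from h import *
pt=robot.camera_params("top");T0=cv2.imread("pics/top0.png");T=cv2.imread("pics/tf.png")
fp=lambda x,y:((x+.5)/5-.5+95,(y+.5)/5-.5+275)
print("collar",onz(pt,fp(265,308),.05)*1000)
def cen(I,f,box,z):
    h=cv2.cvtColor(I,cv2.COLOR_BGR2HSV);m=f(h);c=big(m,box);M=cv2.moments(c);u=(M['m10']/M['m00'],M['m01']/M['m00']);return np.round(u,2),np.round(onz(pt,u,z)*1000,1),M['m00']
red=lambda h:((h[...,0]<8)|(h[...,0]>172))&(h[...,1]>150)&(h[...,2]>80)
wh=lambda h:(h[...,1]<40)&(h[...,2]>170)
lt=lambda h:(h[...,1]<60)&(h[...,2]>95)
for I in(T0,T):
    print("red",cen(I,red,(320,250,370,300),.11))
    print("bottle body",cen(I,lt,(329,260,368,300),.085))
    print("can",cen(I,lt,(352,208,395,256),.1))
    print("black",cen(I,lambda h:h[...,2]<38,(285,228,315,252),.114))
g0=T0.astype(np.float32).mean(2);g=T.astype(np.float32).mean(2)
for n,b in(("tin",(280,228,325,275)),("can",(352,208,395,256)),("bottle",(330,258,366,296)),("panel",(95,275,125,395))):
    x0,y0,x1,y1=b;w=cv2.createHanningWindow((x1-x0,y1-y0),cv2.CV_32F)
    print(n,cv2.phaseCorrelate(g0[y0:y1,x0:x1].copy(),g[y0:y1,x0:x1].copy(),w))
```

```text
collar [449.69217106 316.82505104  50.        ]
red (array([347.32, 276.11]), array([553.1, -23.7, 110. ]), 120.5)
bottle body (array([346.82, 276.89]), array([553.4, -23.7,  85. ]), 782.0)
can (array([371.73, 230.64]), array([628.9, -63.7, 100. ]), 829.5)
black (array([299.58, 242.93]), array([605.3,  53.6, 114. ]), 139.0)
red (array([348.26, 275.63]), array([553.9, -25.2, 110. ]), 116.5)
bottle body (array([347.97, 276.47]), array([554.2, -25.6,  85. ]), 779.0)
can (array([371.51, 230.41]), array([629.3, -63.4, 100. ]), 847.5)
black (array([299.68, 242.83]), array([605.5,  53.4, 114. ]), 143.0)
tin ((0.7401479786602252, -0.1155745514841584), 1.1323701476609265)
can ((0.13714113418663132, -0.8357986765909864), 0.7753363856562862)
bottle ((1.0033211722162676, -0.9889200631166055), 1.0047227929035822)
panel ((-0.18832689922597545, -0.007208330819004516), 0.887127379046546)
```

Run:
```python
from plant import robot
print(robot.close_job())
```

```text
the job is handed in; nothing more can be done
None
```

I finished the job and handed it in at about 68 s, inside the 131 s limit. In order, I moved the bottle, can and tin onto the board. Then I set the collar on the panel over its hole and put the tin, can and bottle back in the tray.

Last checks:
- **State of the scene:** the last side picture shows all three containers upright in the tray and the collar flat on the panel. The hammer, marker and carton look untouched. The gripper was open and clear, and I saw no force above about 8 N in the readings between moves.
- **Container positions:** compared with the first top picture, the tin and can are back within about 0.5 mm. The bottle sits about 2 mm off its start, because the jaws shifted it a little when they first closed. I left that as it was. A cruder image-correlation check disagreed somewhat, giving about 1 pixel (about 1.5 mm) for each container.
- **Collar centring:** I trust the close wrist view most. Just before contact it showed an even sliver of panel round the visible arc inside the bore, so I estimate it is within 1 mm. The final top view disagreed a little: one rough reading put the collar about 2 to 3 mm off in y. A second reading of the bore's edges, taken by eye, brought that down to about 0.5 mm.

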